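Scoop walnuts from the bin into the snack drawer

TASK

Using the metal scoop, move at least three of the five walnuts from the nut bin into the open drawer, without touching the nuts with the gripper and without leaving any nut lying outside bin and drawer. Then slide the drawer fully shut and leave the scoop lying flat on the bare counter. Do not disturb the mug, the jar or the pepper mill.

Things in the scene. Friction and masses are not known exactly. Their poses are not given: they have to be found in the camera images.
- scoop_grip (a point): Where to grip the bare metal scoop: on the axis of its straight handle (22 mm wide across y, 20 mm thick, 125 mm long), which rises backwards from the back wall at 40 degrees. This point is 46 mm behind the back wall, 74.6 mm above the underside. Axes: x to the nose, y across, z up from the underside.
- scoop: The same scoop (about 0.18 kg), origin under its blade 50 mm ahead of the back wall, x to the nose, z up. Blade: flat floor 115 mm long (x), 96 mm wide, 2 mm thick, side walls 32 mm high that stop 33 mm short of the nose, back wall 60 mm high, open at the nose (x = +65 mm). It starts standing flat on its underside on the counter.
- bin_floor (a point): Point on the middle line of the inner floor of the fixed white nut bin, 12 mm above the counter; x along, y across, z up. Flat floor from x = -165 mm (vertical back wall, 30 mm high) to +110 mm, whence the far end slopes up at 45 degrees to 65 mm above the floor. Inner width 116 mm; side walls 65 mm above the floor, walls 6 mm thick. The nuts start at x from -40 to +100 mm.
- nut0: one of five walnuts, brown, 44 mm long (own x axis) and 36 mm thick, about 16 g, origin at its centre; all start loose in the nut bin, mostly towards its sloping end; they roll
- nut1: one of five walnuts, brown, 44 mm long (own x axis) and 36 mm thick, about 16 g, origin at its centre; all start loose in the nut bin, mostly towards its sloping end; they roll
- nut2: one of five walnuts, brown, 44 mm long (own x axis) and 36 mm thick, about 16 g, origin at its centre; all start loose in the nut bin, mostly towards its sloping end; they roll
- nut3: one of five walnuts, brown, 44 mm long (own x axis) and 36 mm thick, about 16 g, origin at its centre; all start loose in the nut bin, mostly towards its sloping end; they roll
- nut4: one of five walnuts, brown, 44 mm long (own x axis) and 36 mm thick, about 16 g, origin at its centre; all start loose in the nut bin, mostly towards its sloping end; they roll
- drawer_floor (a point): Middle of the drawer's inner floor, about 22 mm above the counter (moves with the drawer); x points into the cabinet, y across, z up. Inside 215 mm (x) by 198 mm (y), walls about 66 mm above this floor. Open from above only in front of the cabinet, whose edge is at x = opening - 0.1135 m in this frame. Cabinet fixed, 110 mm high, 240 mm wide, 260 mm deep.
- unit_drawer0_handle (a point): Middle of the drawer's horizontal bar handle (along the drawer's y, 120 mm long, about 10 mm thick), 35 mm in front of the drawer's face, 72 mm above the counter. Axes as the drawer's: +x is the closing direction.
- unit_drawer0 (a joint): Drawer opening in m: 0 is shut, starts at about 0.15 to 0.175, end stop at 0.18. It slides with light friction (1 to 2 N).
- mug: White mug, 82 mm across, 92 mm high, origin under its centre; leave alone.
- jar: Glass jar with lid, 72 mm across, 120 mm high, origin under its centre; leave alone.
- mill: Wooden pepper mill, 56 mm across, 170 mm high, origin under its centre; leave alone.

How it is judged:
On the way:
1. at least three walnuts lie in the drawer while it is open ((((horizontal distance between nut0 and drawer_floor below 0.15 m and z of nut0 in the frame of drawer_floor between 0.008 and 0.07 m) and (horizontal distance between nut1 and drawer_floor below 0.15 m and z of nut1 in the frame of drawer_floor between 0.008 and 0.07 m) and (horizontal distance between nut2 and drawer_floor below 0.15 m and z of nut2 in the frame of drawer_floor between 0.008 and 0.07 m)) or ((horizontal distance between nut0 and drawer_floor below 0.15 m and z of nut0 in the frame of drawer_floor between 0.008 and 0.07 m) and (horizontal distance between nut1 and drawer_floor below 0.15 m and z of nut1 in the frame of drawer_floor between 0.008 and 0.07 m) and (horizontal distance between nut3 and drawer_floor below 0.15 m and z of nut3 in the frame of drawer_floor between 0.008 and 0.07 m)) or ((horizontal distance between nut0 and drawer_floor below 0.15 m and z of nut0 in the frame of drawer_floor between 0.008 and 0.07 m) and (horizontal distance between nut1 and drawer_floor below 0.15 m and z of nut1 in the frame of drawer_floor between 0.008 and 0.07 m) and (horizontal distance between nut4 and drawer_floor below 0.15 m and z of nut4 in the frame of drawer_floor between 0.008 and 0.07 m)) or ((horizontal distance between nut0 and drawer_floor below 0.15 m and z of nut0 in the frame of drawer_floor between 0.008 and 0.07 m) and (horizontal distance between nut2 and drawer_floor below 0.15 m and z of nut2 in the frame of drawer_floor between 0.008 and 0.07 m) and (horizontal distance between nut3 and drawer_floor below 0.15 m and z of nut3 in the frame of drawer_floor between 0.008 and 0.07 m)) or ((horizontal distance between nut0 and drawer_floor below 0.15 m and z of nut0 in the frame of drawer_floor between 0.008 and 0.07 m) and (horizontal distance between nut2 and drawer_floor below 0.15 m and z of nut2 in the frame of drawer_floor between 0.008 and 0.07 m) and (horizontal distance between nut4 and drawer_floor below 0.15 m and z of nut4 in the frame of drawer_floor between 0.008 and 0.07 m)) or ((horizontal distance between nut0 and drawer_floor below 0.15 m and z of nut0 in the frame of drawer_floor between 0.008 and 0.07 m) and (horizontal distance between nut3 and drawer_floor below 0.15 m and z of nut3 in the frame of drawer_floor between 0.008 and 0.07 m) and (horizontal distance between nut4 and drawer_floor below 0.15 m and z of nut4 in the frame of drawer_floor between 0.008 and 0.07 m)) or ((horizontal distance between nut1 and drawer_floor below 0.15 m and z of nut1 in the frame of drawer_floor between 0.008 and 0.07 m) and (horizontal distance between nut2 and drawer_floor below 0.15 m and z of nut2 in the frame of drawer_floor between 0.008 and 0.07 m) and (horizontal distance between nut3 and drawer_floor below 0.15 m and z of nut3 in the frame of drawer_floor between 0.008 and 0.07 m)) or ((horizontal distance between nut1 and drawer_floor below 0.15 m and z of nut1 in the frame of drawer_floor between 0.008 and 0.07 m) and (horizontal distance between nut2 and drawer_floor below 0.15 m and z of nut2 in the frame of drawer_floor between 0.008 and 0.07 m) and (horizontal distance between nut4 and drawer_floor below 0.15 m and z of nut4 in the frame of drawer_floor between 0.008 and 0.07 m)) or ((horizontal distance between nut1 and drawer_floor below 0.15 m and z of nut1 in the frame of drawer_floor between 0.008 and 0.07 m) and (horizontal distance between nut3 and drawer_floor below 0.15 m and z of nut3 in the frame of drawer_floor between 0.008 and 0.07 m) and (horizontal distance between nut4 and drawer_floor below 0.15 m and z of nut4 in the frame of drawer_floor between 0.008 and 0.07 m)) or ((horizontal distance between nut2 and drawer_floor below 0.15 m and z of nut2 in the frame of drawer_floor between 0.008 and 0.07 m) and (horizontal distance between nut3 and drawer_floor below 0.15 m and z of nut3 in the frame of drawer_floor between 0.008 and 0.07 m) and (horizontal distance between nut4 and drawer_floor below 0.15 m and z of nut4 in the frame of drawer_floor between 0.008 and 0.07 m))) and value of joint unit_drawer0 above 0.08 m), for 0.2 s.
At the end, for the whole second after the job is handed in: At least three walnuts in the drawer, every other one in the drawer or the bin; the drawer shut to within 8 mm; the scoop at rest, flat on the counter (within 0.1 rad, its grip point 68 to 82 mm above the counter) ((((horizontal distance between nut0 and drawer_floor below 0.15 m and z of nut0 in the frame of drawer_floor between 0.008 and 0.07 m) and (horizontal distance between nut1 and drawer_floor below 0.15 m and z of nut1 in the frame of drawer_floor between 0.008 and 0.07 m) and (horizontal distance between nut2 and drawer_floor below 0.15 m and z of nut2 in the frame of drawer_floor between 0.008 and 0.07 m)) or ((horizontal distance between nut0 and drawer_floor below 0.15 m and z of nut0 in the frame of drawer_floor between 0.008 and 0.07 m) and (horizontal distance between nut1 and drawer_floor below 0.15 m and z of nut1 in the frame of drawer_floor between 0.008 and 0.07 m) and (horizontal distance between nut3 and drawer_floor below 0.15 m and z of nut3 in the frame of drawer_floor between 0.008 and 0.07 m)) or ((horizontal distance between nut0 and drawer_floor below 0.15 m and z of nut0 in the frame of drawer_floor between 0.008 and 0.07 m) and (horizontal distance between nut1 and drawer_floor below 0.15 m and z of nut1 in the frame of drawer_floor between 0.008 and 0.07 m) and (horizontal distance between nut4 and drawer_floor below 0.15 m and z of nut4 in the frame of drawer_floor between 0.008 and 0.07 m)) or ((horizontal distance between nut0 and drawer_floor below 0.15 m and z of nut0 in the frame of drawer_floor between 0.008 and 0.07 m) and (horizontal distance between nut2 and drawer_floor below 0.15 m and z of nut2 in the frame of drawer_floor between 0.008 and 0.07 m) and (horizontal distance between nut3 and drawer_floor below 0.15 m and z of nut3 in the frame of drawer_floor between 0.008 and 0.07 m)) or ((horizontal distance between nut0 and drawer_floor below 0.15 m and z of nut0 in the frame of drawer_floor between 0.008 and 0.07 m) and (horizontal distance between nut2 and drawer_floor below 0.15 m and z of nut2 in the frame of drawer_floor between 0.008 and 0.07 m) and (horizontal distance between nut4 and drawer_floor below 0.15 m and z of nut4 in the frame of drawer_floor between 0.008 and 0.07 m)) or ((horizontal distance between nut0 and drawer_floor below 0.15 m and z of nut0 in the frame of drawer_floor between 0.008 and 0.07 m) and (horizontal distance between nut3 and drawer_floor below 0.15 m and z of nut3 in the frame of drawer_floor between 0.008 and 0.07 m) and (horizontal distance between nut4 and drawer_floor below 0.15 m and z of nut4 in the frame of drawer_floor between 0.008 and 0.07 m)) or ((horizontal distance between nut1 and drawer_floor below 0.15 m and z of nut1 in the frame of drawer_floor between 0.008 and 0.07 m) and (horizontal distance between nut2 and drawer_floor below 0.15 m and z of nut2 in the frame of drawer_floor between 0.008 and 0.07 m) and (horizontal distance between nut3 and drawer_floor below 0.15 m and z of nut3 in the frame of drawer_floor between 0.008 and 0.07 m)) or ((horizontal distance between nut1 and drawer_floor below 0.15 m and z of nut1 in the frame of drawer_floor between 0.008 and 0.07 m) and (horizontal distance between nut2 and drawer_floor below 0.15 m and z of nut2 in the frame of drawer_floor between 0.008 and 0.07 m) and (horizontal distance between nut4 and drawer_floor below 0.15 m and z of nut4 in the frame of drawer_floor between 0.008 and 0.07 m)) or ((horizontal distance between nut1 and drawer_floor below 0.15 m and z of nut1 in the frame of drawer_floor between 0.008 and 0.07 m) and (horizontal distance between nut3 and drawer_floor below 0.15 m and z of nut3 in the frame of drawer_floor between 0.008 and 0.07 m) and (horizontal distance between nut4 and drawer_floor below 0.15 m and z of nut4 in the frame of drawer_floor between 0.008 and 0.07 m)) or ((horizontal distance between nut2 and drawer_floor below 0.15 m and z of nut2 in the frame of drawer_floor between 0.008 and 0.07 m) and (horizontal distance between nut3 and drawer_floor below 0.15 m and z of nut3 in the frame of drawer_floor between 0.008 and 0.07 m) and (horizontal distance between nut4 and drawer_floor below 0.15 m and z of nut4 in the frame of drawer_floor between 0.008 and 0.07 m))) and ((horizontal distance between nut0 and drawer_floor below 0.15 m and z of nut0 in the frame of drawer_floor between 0.008 and 0.07 m) or (horizontal distance between nut0 and bin_floor below 0.17 m and z of nut0 in the frame of bin_floor between 0.008 and 0.07 m)) and ((horizontal distance between nut1 and drawer_floor below 0.15 m and z of nut1 in the frame of drawer_floor between 0.008 and 0.07 m) or (horizontal distance between nut1 and bin_floor below 0.17 m and z of nut1 in the frame of bin_floor between 0.008 and 0.07 m)) and ((horizontal distance between nut2 and drawer_floor below 0.15 m and z of nut2 in the frame of drawer_floor between 0.008 and 0.07 m) or (horizontal distance between nut2 and bin_floor below 0.17 m and z of nut2 in the frame of bin_floor between 0.008 and 0.07 m)) and ((horizontal distance between nut3 and drawer_floor below 0.15 m and z of nut3 in the frame of drawer_floor between 0.008 and 0.07 m) or (horizontal distance between nut3 and bin_floor below 0.17 m and z of nut3 in the frame of bin_floor between 0.008 and 0.07 m)) and ((horizontal distance between nut4 and drawer_floor below 0.15 m and z of nut4 in the frame of drawer_floor between 0.008 and 0.07 m) or (horizontal distance between nut4 and bin_floor below 0.17 m and z of nut4 in the frame of bin_floor between 0.008 and 0.07 m)) and value of joint unit_drawer0 below 0.008 m and height (world z) of scoop_grip between 0.068 and 0.082 m and angle between scoop_grip's own z axis and vertical below 0.1 rad and linear speed of scoop below 0.02 m/s); the robot touches nothing.
It fails at once if the gripper or arm touches a walnut (contact force between any of the fingers, the arm and nut0 above 0.5 N or contact force between any of the fingers, the arm and nut1 above 0.5 N or contact force between any of the fingers, the arm and nut2 above 0.5 N or contact force between any of the fingers, the arm and nut3 above 0.5 N or contact force between any of the fingers, the arm and nut4 above 0.5 N).
It fails at once if the mug is moved by more than 25 mm or tipped (distance of mug from where it was at the start of the episode above 0.025 m or angle between mug's own z axis and vertical above 0.3 rad).
It fails at once if the jar is moved by more than 25 mm or tipped (distance of jar from where it was at the start of the episode above 0.025 m or angle between jar's own z axis and vertical above 0.3 rad).
It fails at once if the mill is moved by more than 25 mm or tipped (distance of mill from where it was at the start of the episode above 0.025 m or angle between mill's own z axis and vertical above 0.3 rad).
It also fails if it takes over 72 s, if anything falls off the work surface, if the arm or the gripper's body presses on something with over 40 N, if the wrist force passes 120 N, or if a joint passes its speed limit or range.

ROBOT

A 7-joint arm with a two-finger parallel gripper is mounted at the origin on the work surface. World frame = base frame: x ahead of the robot, y to its left, z up, the work surface at z = 0. Lengths are in m, angles in rad, forces in N, time in s.
With the tool pointing down it reaches from about 0.4 to 0.85 m from the base axis. Payload 6.9 kg.
Tool frame: the origin (TCP) lies on the front face of the gripper's body, between the roots of the fingers; the fingertips stand 73 mm ahead of it and the grasp point (between the pads) lies 54 mm ahead of it; z points along the fingers, y is the line along which they close (so a half turn about z gives the same grasp; the last joint's range is limited). The gripper opens to 85 mm and grips with 20 to 120 N. Pads are 22 mm wide; open, the fingers measure 114 mm over their backs; the gripper's body (76 mm by 85 mm) begins 54 mm behind the grasp point. The pads swing forward as they close: fully open they stand 13 mm farther back than shut.
Start: joints at [-1.187, 0.507, -0.238, 1.5, 0.126, 1.149, -0.155], TCP at [0.172, 0.601, 0.304] pointing down, gripper open.
Joint ranges: [-3.08, 3.08], [-0.24, 2.05], [-1.43, 1.35], [0, 2.5], [-1.52, 4.66], [0.17, 1.96], [-2.89, 2.89]. Speed limits (rad/s): [2.39, 2.39, 3.14, 3.14, 3.14, 3.14, 3.14].

INTERFACE

Orientations are given as a unit quaternion [w, x, y, z].
In Python, from workcell import robot gives the robot as it stands.
- The arm moves only by the shell command python3 -m handwheel 'ROWS' [FORCE]. ROWS is text: rows parted by semicolons, each of 7 numbers parted by spaces: the opening, from 0 (shut) to 1 (fully open), then the shift along the tool's x, y, z in mm, then the turn, a rotation vector about the tool's x, y, z in degrees. A call has 1 to 5 rows; each row shifts and turns the commanded pose from where the row before left it, along the tool's axes as they then stand; what a row does not reach is not made up. A row lasts 1/8 s, in which the tool goes at most 62.5 mm and 10.7 degrees, less where a joint would pass 70% of its speed; a pose out of reach is approached as far as the arm can. A call is refused whole if a number of a shift passes 62.5 or a number of a turn 10.7, either way. A call with a gripper value outside its range is refused whole. The fingers move at their own pace and stop on an object; FORCE is the grip in N (left out, the last holds). Time passes only in rows, so rows that do not move let the fingers close. It gives the time, the measured TCP pose, the force, the opening and the grip force at its end, in the units of the state.
- robot.get_state(): the state, without advancing time (a new reading comes with each control period).
- robot.snapshot(name): name is "side" or "top"; returns a dict with "frame" (420x560x3 uint8, blue, green, red), "camera_matrix" (3x3 intrinsics, pixels), "D" ([k1, k2, p1, p2, k3] as OpenCV has them; the pictures are not rectified), "R" (3x3) and "t" (3): a world point X has camera coordinates R X + t. Camera axes: x right, y down, z forward; pixel columns grow to the right and rows downward; lengths in m; the calibration is good to about 2 mm. A picture is of the moment at which its call begins. There is no depth.
- robot.job_done(): hands the job in; it is judged then, once.
The state is a dict: "time_s": time; "q": joint angles; "joint_velocities": joint speeds; "effort": joint torques, N m; "tool_pos": TCP position; "orientation": TCP orientation; "ft_force": force on the tool from outside, world axes, zero at the start; "moment": the same for the moment, N m; "gripper_width": finger opening in m; "finger_force": force on a finger pad.
Only numpy, scipy, OpenCV 4.12 (cv2) and the standard library are available. Lean on these libraries where they do the work, as an engineer would, in place of code of your own. Each camera call takes 0.05 s, during which the arm holds its last target. There are 200 camera calls.

## Working session

There is one attempt and no reset: what is moved stays moved. The work goes in short steps, Python scripts to look and compute and a shell command to move; the robot and the scene stay as the last step left them, time stands still between calls to the robot, and variables do not carry over. Pictures are saved under pics/ and viewed, at most 10 in all, crops included, and the job is handed in when it is done.

```bash
ls; mkdir -p pics; python3 - <<'E'
from workcell import robot
import cv2,pickle
d={}
for n in("side","top"):
    s=robot.snapshot(n); d[n]=s
    cv2.imwrite(f"pics/{n}0.png",s["frame"]); print(n,s["camera_matrix"],s["D"],s["R"],s["t"])
pickle.dump(d,open("c.pkl","wb"))
print(robot.get_state())
E
```

```text
pics
side [[389.55488255   0.         283.964284  ]
 [  0.         389.55488255 204.71783155]
 [  0.           0.           1.        ]] [0.03769833 0.         0.         0.         0.        ] [[-0.68068694 -0.73256767 -0.00314719]
 [-0.51364132  0.48031941 -0.71096122]
 [ 0.52233886 -0.48232549 -0.70322417]] [0.45731005 0.36359178 0.57764535]
top [[388.67737802   0.         279.51557112]
 [  0.         388.67737802 208.54653247]
 [  0.           0.           1.        ]] [-0.10980776  0.          0.          0.          0.        ] [[ 0.05972432 -0.99821267  0.00211534]
 [-0.97479901 -0.0587795  -0.21520191]
 [ 0.21494161  0.01079075 -0.97656729]] [-0.01401184  0.63512873  0.89606031]
{'time_s': 0.1, 'q': array([-1.18652352,  0.50824891, -0.23752856,  1.50101975,  0.12569958,
        1.14887752, -0.15475584]), 'joint_velocities': array([-2.25549739e-03,  1.44212707e-04, -3.64202883e-04, -4.07359278e-03,
       -1.37470937e-04,  2.50630312e-03, -1.92504430e-05]), 'effort': array([-4.28755433e-03, -6.21838474e+01, -2.19433911e+00, -2.50213444e+01,
        1.24968754e-02,  7.83807569e-03,  4.60013574e-07]), 'tool_pos': array([0.1719651 , 0.6005419 , 0.30312394]), 'orientation': array([-9.59754406e-05,  1.38909886e-01,  9.90304716e-01, -7.77049444e-04]), 'ft_force': array([-0.92053293,  0.64124039, -0.29412643]), 'moment': array([-0.05121901,  0.00694766, -0.02944141]), 'finger_force': 0.0, 'gripper_width': 0.08515471494391529}
```

View pics/top0.png

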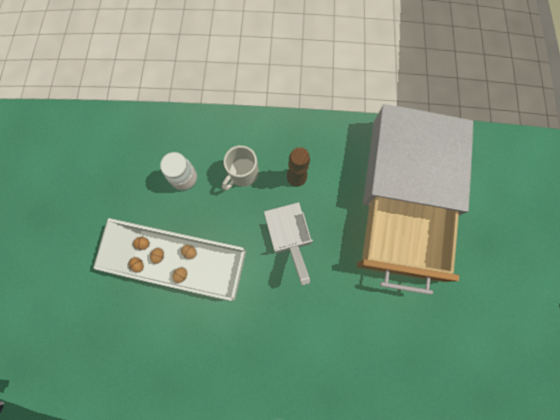

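View pics/side0.png

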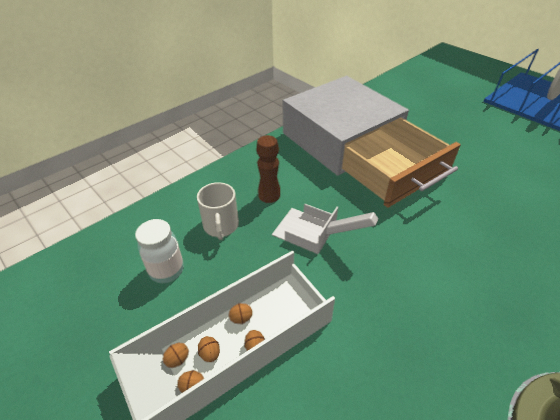

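The top view shows the bin from (105,222) to (243,295) with its sloping end at the left. The scoop blade is at about (288,228) with the handle end at (304,280). The drawer is at about (412,240) with its handle at (407,288), and the mug, jar and mill lie above. I'll zoom in for accurate corners.

```bash
cat > h.py <<'E'
import numpy as np,cv2,pickle
from workcell import robot
C=pickle.load(open("c.pkl","rb"))
def p2w(n,uv,z):
    s=C[n]; u=cv2.undistortPoints(np.array([[uv]],float),s["camera_matrix"],np.array(s["D"]))[0,0]
    R,t=np.array(s["R"]),np.array(s["t"]); c=-R.T@t; d=R.T@[u[0],u[1],1]
    return c+d*(z-c[2])/d[2]
def w2p(n,P):
    s=C[n]; return cv2.projectPoints(np.array(P,float).reshape(-1,1,3),cv2.Rodrigues(np.array(s["R"]))[0],np.array(s["t"]),s["camera_matrix"],np.array(s["D"]))[0][:,0]
E
python3 -c "
import cv2
f=cv2.imread('pics/top0.png')[100:310,90:480]
f=cv2.resize(f,None,fx=2.05,fy=2.05,interpolation=cv2.INTER_CUBIC)
cv2.imwrite('pics/crop.png',f);print(f.shape)"
```

```text
(430, 799, 3)
```

View pics/crop.png

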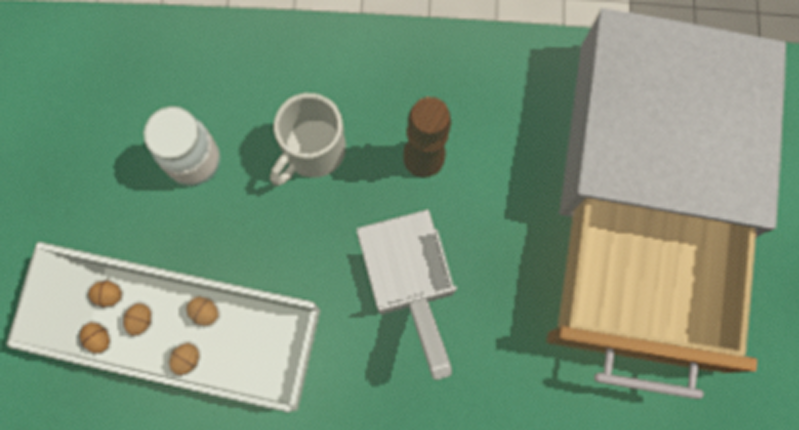

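```bash
cat > fit.py <<'E'
from h import *
from scipy.optimize import least_squares
def c(u,v): return ((u+.5)/2.05+90-.5,(v+.5)/2.05+100-.5)
def fit(name,m,px,y0):
    m=np.array(m)/1000; px=np.array(px)
    def T(p): 
        R=np.array([[np.cos(p[2]),-np.sin(p[2]),0],[np.sin(p[2]),np.cos(p[2]),0],[0,0,1]]); return m@R.T+[p[0],p[1],0]
    r=least_squares(lambda p:(w2p("top",T(p))-px).ravel(),[.5,0,y0])
    print(name,r.x.round(4),np.degrees(r.x[2]).round(1)); print((w2p("top",T(r.x))-px).round(1).tolist()); return r.x
s=fit("scoop",[(65,48,1),(65,-48,1),(-146,0,116)],[c(358,229),c(430,211),c(441,370)],0)
fit("bin",[(178,-64,77),(178,64,77),(-171,-64,77),(-171,64,77)],[c(40,243),c(9,346),c(317,306),c(293,410)],1.3)
fit("handle",[(0,60,72),(0,-60,72)],[c(599,378),c(702,395)],0)
for n,uv in dict(cabL=(578,195),cabR=(776,229),cabTL=(602,11),cabTR=(786,42)).items(): print(n,p2w("top",c(*uv),.11).round(3))
for n,uv in dict(drFL=(563,328),drFR=(754,361)).items(): print(n,p2w("top",c(*uv),.088).round(3))
for uv in [(104,293),(137,319),(94,337),(202,311),(184,358)]: print("nut",p2w("top",c(*uv),.030).round(3))
for n,uv,z in [("mug",(310,128),.092),("jar",(172,132),.12),("mill",(430,117),.17)]: print(n,p2w("top",c(*uv),z).round(3))
E
python3 fit.py
```

```text
scoop [ 5.957e-01 -5.000e-04  3.127e-01] 17.9
[[-0.1, -1.2], [-0.4, -1.2], [0.5, 2.0]]
bin [0.4928 0.2814 1.4221] 81.5
[[-0.1, 0.0], [0.5, -0.0], [0.0, -1.0], [-0.4, 1.0]]
handle [ 0.4562 -0.2948 -0.1165] -6.7
[[1.0, 0.1], [-1.0, -0.1]]
cabL [ 0.673 -0.196  0.11 ]
cabR [ 0.646 -0.437  0.11 ]
cabTL [ 0.914 -0.227  0.11 ]
cabTR [ 0.891 -0.465  0.11 ]
drFL [ 0.518 -0.185  0.088]
drFR [ 0.491 -0.415  0.088]
nut [0.532 0.376 0.03 ]
nut [0.503 0.33  0.03 ]
nut [0.476 0.382 0.03 ]
nut [0.518 0.249 0.03 ]
nut [0.459 0.266 0.03 ]
mug [0.742 0.127 0.092]
jar [0.719 0.287 0.12 ]
mill [ 0.736 -0.015  0.17 ]
```

The crop gives consistent sizes: the bin fits to about 1 px, the nuts lie at bin x from −28 to +100 mm, and the drawer opening is about 0.17. I'll check the scoop fit against the side camera and write a small planning helper. The first move takes the arm above the scoop.

```bash
cat >> h.py <<'E'
from scipy.spatial.transform import Rotation as Ro
def cur():
    s=robot.get_state(); q=s["orientation"]; return np.array(s["tool_pos"]),Ro.from_quat([q[1],q[2],q[3],q[0]]),s
def orient(yaw,pitch=0):  # tool x = scoop x, z down; pitch>0 nose up (deg)
    return Ro.from_euler("z",yaw,degrees=True)*Ro.from_euler("x",180,degrees=True)*Ro.from_euler("y",pitch,degrees=True)
OFF=np.array([0,0,0.054]) # grip in tool frame
def scoop_in_tool(a=0): pass
def rows(P0,R0,P1,R1,n=None):
    "relative rows, tool axes; straight line, slerp"
    rv=(R0.inv()*R1).as_rotvec(degrees=True); d=P1-P0
    n=n or int(max(np.ceil(np.linalg.norm(d)/.0600),np.ceil(np.linalg.norm(rv)/10.5),1))
    out=[]
    for i in range(n):
        R=R0*Ro.from_rotvec(rv*i/n,degrees=True)
        out.append((R.inv().apply(d/n)*1000).round(1).tolist()+(rv/n).round(2).tolist())
    return out
E
python3 - <<'E'
from h import *
y=np.radians(17.8);R=np.array([[np.cos(y),-np.sin(y),0],[np.sin(y),np.cos(y),0],[0,0,1]])
for m in [(65,48,1),(65,-48,1),(-146,0,116),(-50,48,60),(-50,-48,60)]:
    P=R@np.array(m)/1000+[.594,-.001,0]; print(m,w2p("side",P).round(0),((w2p("top",P)-[90,100])*2.05).round(0))
E
python3 -m handwheel '1 -41 -43 0 0 0 0;1 -41 -43 0 0 0 0;1 -41 -43 0 0 0 0;1 -41 -43 0 0 0 0;1 -41 -43 0 0 0 0'
python3 -m handwheel '1 -41 -43 0 0 0 0;1 -41 -43 0 0 0 0;1 -41 -43 0 0 0 0;1 -41 -43 0 0 0 0;1 -41 -43 0 0 0 0'
python3 -m handwheel '1 -41 -43 0 0 0 0;1 -41 -43 0 0 0 0;1 0 0 0 0 0 0'
```

```text
(65, 48, 1) [[272. 233.]] [[358. 227.]]
(65, -48, 1) [[292. 207.]] [[429. 209.]]
(-146, 0, 116) [[377. 218.]] [[442. 375.]]
(-50, 48, 60) [[320. 235.]] [[379. 308.]]
(-50, -48, 60) [[339. 206.]] [[456. 288.]]
time_s: 0.72
tool_pos: [0.3105, 0.3358, 0.3037]
orientation: [0.0, 0.139, 0.99, -0.0]
ft_force: [1.0, 0.4, -0.1]
gripper_width: 0.0854
finger_force: 0.0
time_s: 1.35
tool_pos: [0.4483, 0.0728, 0.3039]
orientation: [0.0, 0.139, 0.99, 0.0]
ft_force: [1.4, 1.3, 0.1]
gripper_width: 0.0857
finger_force: 0.0
time_s: 1.72
tool_pos: [0.504, -0.0356, 0.3033]
orientation: [0.0, 0.143, 0.99, -0.001]
ft_force: [-0.6, 0.8, 0.4]
gripper_width: 0.0854
finger_force: 0.0
```

```bash
python3 -c "
import cv2
f=cv2.imread('pics/side0.png')[180:270,255:395]
cv2.imwrite('pics/cropS.png',cv2.resize(f,None,fx=5.5,fy=5.5,interpolation=cv2.INTER_CUBIC))"
```

```text
(no output)
```

View pics/cropS.png

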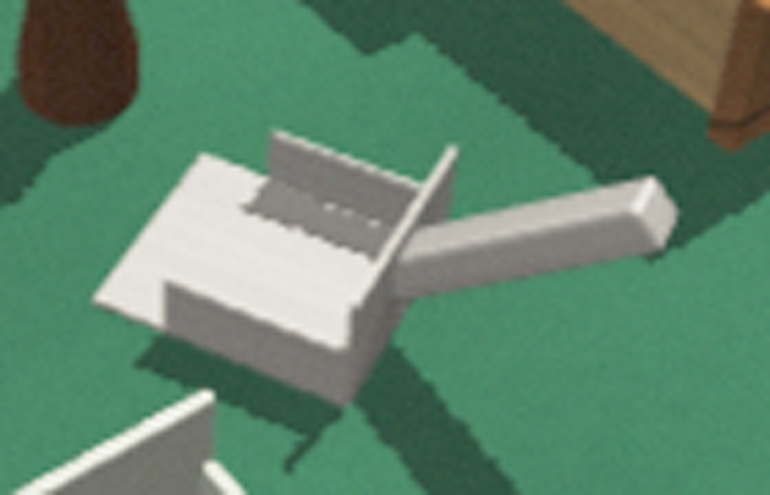

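The side view confirms the scoop fit to about 1 px: nose corner at (272,234), back-wall corner at (320,236) and handle end at (374,219). Next I rotate over it.

```bash
for i in 1; do
python3 -m handwheel '1 0 0 0 0 0 10.4;1 0 0 0 0 0 10.4;1 0 0 0 0 0 10.4;1 0 0 0 0 0 10.4;1 0 0 0 0 0 10.4'
python3 -m handwheel '1 0 0 0 0 0 10.4;1 0 0 0 0 0 10.4;1 0 0 0 0 0 10.4;1 0 0 0 0 0 10.4;1 0 0 0 0 0 10.4'
python3 -m handwheel '1 0 0 0 0 0 10.4;1 0 0 0 0 0 10.4;1 0 0 0 0 0 10.4;1 0 0 0 0 0 10.6;1 0 0 0 0 0 0'; done
python3 - <<'E'
from h import *
P,R,s=cur(); print(s["time_s"],s["q"].round(2))
for r in rows(P,R,np.array([.5026,-.0304,.1286]),orient(17.8)): print(r)
E
```

```text
time_s: 2.35
tool_pos: [0.5025, -0.0295, 0.3036]
orientation: [-0.001, 0.561, 0.828, -0.0]
ft_force: [-0.1, -0.3, -0.1]
gripper_width: 0.0853
finger_force: 0.0
time_s: 2.98
tool_pos: [0.5025, -0.0294, 0.3036]
orientation: [-0.001, 0.867, 0.498, -0.0]
ft_force: [1.0, -0.2, -0.5]
gripper_width: 0.0853
finger_force: 0.0
time_s: 3.6
tool_pos: [0.5026, -0.0295, 0.3035]
orientation: [-0.0, 0.987, 0.16, -0.0]
ft_force: [0.4, -0.3, -0.6]
gripper_width: 0.0852
finger_force: 0.0
3.6 [-0.44  0.37  0.64  1.82 -0.25  1.03 -0.95]
[-0.1, 0.3, 58.3, -0.01, 0.02, 0.19]
[-0.1, 0.3, 58.3, -0.01, 0.02, 0.19]
[-0.1, 0.3, 58.3, -0.01, 0.02, 0.19]
```

```bash

python3 -m handwheel '1 0 1 50 0 0 0.5;1 0 0 50 0 0 0;1 0 0 40 0 0 0;1 0 0 25 0 0 0;1 0 0 10 0 0 0'
python3 -m handwheel '0 0 0 0 0 0 0;0 0 0 0 0 0 0;0 0 0 0 0 0 0;0 0 0 0 0 0 0;0 0 0 0 0 0 0' 110
python3 -m handwheel '0 0 0 0 0 0 0;0 0 -20 0 0 0 0;0 0 0 -20 0 0 0' 110 >/dev/null & wait
python3 - <<'E'
from h import *
P,R,s=cur(); print(s)
E
```

```text
time_s: 4.22
tool_pos: [0.5026, -0.031, 0.1276]
orientation: [-0.001, 0.988, 0.156, -0.001]
ft_force: [0.1, 0.6, 0.3]
gripper_width: 0.0854
finger_force: 0.0
time_s: 4.85
tool_pos: [0.5037, -0.0313, 0.1298]
orientation: [-0.0, 0.988, 0.154, 0.001]
ft_force: [-1.0, 1.2, 6.3]
gripper_width: 0.0206
finger_force: 106.9
{'time_s': 5.225, 'q': array([-0.36704569,  0.5596912 ,  0.51085136,  2.0372371 , -0.44111146,
        0.65552115, -0.82405646]), 'joint_velocities': array([-0.16994918, -0.24843202,  0.26744627, -0.16629196,  0.23635659,
        0.39690483, -0.18913725]), 'effort': array([  0.93035091, -50.34688711,   6.49442554, -14.79103535,
        -0.64308984,  -1.00422777,   0.27456801]), 'tool_pos': array([ 0.4960353 , -0.01094689,  0.14831013]), 'orientation': array([-7.19730489e-04,  9.87906134e-01,  1.55043952e-01, -1.52481843e-03]), 'ft_force': array([ 0.74311322, -0.69304393, -1.90643051]), 'moment': array([-0.07346626,  0.08470204, -0.02361295]), 'finger_force': 107.52722024917603, 'gripper_width': 0.020695841380832504}
```

```bash
cat >> h.py <<'E'
S=np.array([.0955,0,.129])   # scoop origin in tool frame
PT=0.0                       # scoop pitch (nose up, deg) relative to the tool
def tcp_for_nose(nose,yaw,pitch):
    "TCP pose so that the underside of the nose (scoop x=65mm) sits at nose (world), scoop pitch"
    Rt=orient(yaw,pitch-PT); Rs=orient(yaw,pitch)  # Rs: axes x fwd,z down
    return np.array(nose)-Rs.apply([.065,0,0])-Rt.apply(S),Rt
BO=np.array([.4928,.2814,.012]);BY=81.5
def binpt(x,y,z): return BO+Ro.from_euler("z",BY,degrees=True).apply([x,y,z])
E
python3 - <<'E'
from h import *
P,R,s=cur()
P1,R1=tcp_for_nose(binpt(-.078,0,.16),BY,0)
print(P1)
for r in rows(P,R,P+[0,0,.08],R): print(r)
print()
for r in rows(P+[0,0,.08],R,P1,R1): print(r)
E
```

```text
[0.45754746 0.04551972 0.301     ]
[-0.1, -0.1, -40.0, 0.0, 0.0, 0.0]
[-0.1, -0.1, -40.0, 0.0, 0.0, 0.0]

[-2.8, -9.4, -10.4, -0.03, 0.01, -9.09]
[-1.3, -9.7, -10.4, -0.03, 0.01, -9.09]
[0.3, -9.8, -10.4, -0.03, 0.01, -9.09]
[1.8, -9.6, -10.4, -0.03, 0.01, -9.09]
[3.3, -9.2, -10.4, -0.03, 0.01, -9.09]
[4.7, -8.5, -10.4, -0.03, 0.01, -9.09]
[6.0, -7.7, -10.4, -0.03, 0.01, -9.09]
```

```bash

python3 -m handwheel '0 0 0 -40 0 0 0;0 0 0 -40 0 0 0;0 -2.8 -9.4 -10.4 0 0 -9.1;0 -1.3 -9.7 -10.4 0 0 -9.1;0 0.3 -9.8 -10.4 0 0 -9.1' >/dev/null
python3 -m handwheel '0 1.8 -9.6 -10.4 0 0 -9.1;0 3.3 -9.2 -10.4 0 0 -9.1;0 4.7 -8.5 -10.4 0 0 -9.1;0 6 -7.7 -10.4 0 0 -9.1;0 0 0 0 0 0 0'
python3 - <<'E'
from h import *
P,R,s=cur(); print(s["time_s"],s["q"].round(2))
t=robot.snapshot("top")["frame"];d=robot.snapshot("side")["frame"]
# predicted scoop keypoints in current pose
K=np.array([(65,48,0),(65,-48,0),(-50,48,60),(-50,-48,60),(-142,0,113)])/1000
W=P+R.apply(S+K*[1,-1,-1])
pt=w2p("top",W);ps=w2p("side",W)
def crop(f,p,k=4):
    x0,y0=np.maximum((p.min(0)-18).astype(int),0);x1,y1=(p.max(0)+18).astype(int)
    c=cv2.resize(f[y0:y1,x0:x1],None,fx=k,fy=k,interpolation=cv2.INTER_CUBIC)
    for q in (p-[x0,y0])*k+k/2-.5: cv2.drawMarker(c,tuple(int(v) for v in q),(0,0,255),cv2.MARKER_CROSS,8,1)
    return c,(x0,y0)
a,oa=crop(t,pt);b,ob=crop(d,ps); print(a.shape,b.shape,oa,ob)
h=max(a.shape[0],b.shape[0]);o=np.zeros((h,a.shape[1]+b.shape[1],3),np.uint8);o[:a.shape[0],:a.shape[1]]=a;o[:b.shape[0],a.shape[1]:]=b
f=min(1,800/o.shape[1],600/h);print(f);cv2.imwrite("pics/held.png",cv2.resize(o,None,fx=f,fy=f))
E
```

```text
time_s: 6.48
tool_pos: [0.4584, 0.0443, 0.3023]
orientation: [0.0, 0.758, 0.652, 0.001]
ft_force: [1.2, -0.5, -2.4]
gripper_width: 0.0204
finger_force: 107.7
6.475 [-0.42  0.26  0.35  1.92 -0.11  0.97 -0.17]
(364, 544, 3) (644, 644, 3) (np.int64(169), np.int64(222)) (np.int64(236), np.int64(140))
0.6734006734006734
```

View pics/held.png

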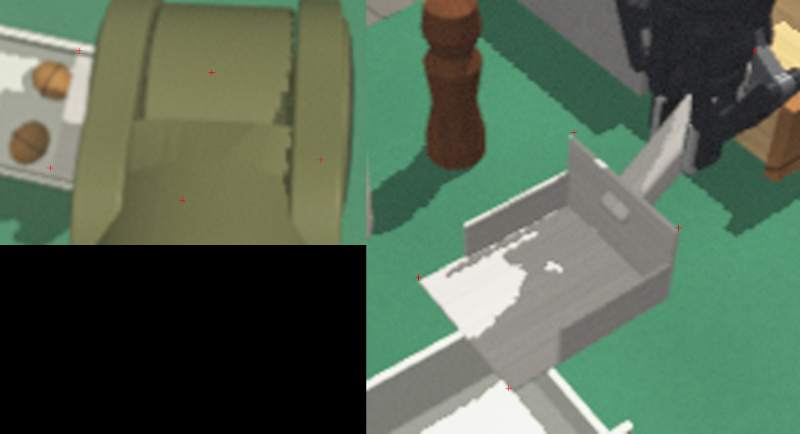

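The held scoop matches its predicted pose within about 1–2 px: nose corners at (420,279) and (512,388) against crosses at (418,278) and (508,388). The grasp has no slip. I'll plan the entry and push.

```bash
cat > plan.py <<'E'
from h import *
import sys
def chain(wps,start=None):
    P,R=start if start else cur()[:2]
    for (tag,(P1,R1),n) in wps:
        print(tag)
        for r in rows(P,R,P1,R1,n): print(" ".join(f"{v:g}" for v in r))
        P,R=P1,R1
def B(x,z,p): return tcp_for_nose(binpt(x/1000,0,z/1000),BY,p)
E
python3 - <<'E'
from plan import *
chain([("above",B(-78,60,-22),4),("down",B(-78,4,-22),2),("flat",B(-42,1,-3),3),("push",B(100,1,-3),7)])
E
```

```text
above
15.4 -0.4 12.5 -0.01 -5.5 -0.07
16.6 -0.4 10.9 -0.01 -5.5 -0.07
17.5 -0.4 9.3 -0.01 -5.5 -0.07
18.3 -0.3 7.6 -0.01 -5.5 -0.07
down
10.5 -0 26 0 0 0
10.5 -0 26 0 0 0
flat
0.4 -0 16.2 -0 6.33 -0
-1.4 -0 16.1 -0 6.33 -0
-3.1 -0 15.9 -0 6.33 -0
push
20.3 -0 -1.1 0 0 0
20.3 -0 -1.1 0 0 0
20.3 -0 -1.1 0 0 0
20.3 -0 -1.1 0 0 0
20.3 -0 -1.1 0 0 0
20.3 -0 -1.1 0 0 0
20.3 -0 -1.1 0 0 0
```

```bash

python3 -m handwheel '0 15.4 -0.4 12.5 0 -5.5 0;0 16.6 -0.4 10.9 0 -5.5 0;0 17.5 -0.4 9.3 0 -5.5 0;0 18.3 -0.3 7.6 0 -5.5 0;0 0 0 0 0 0 0' >/dev/null
python3 -m handwheel '0 10.5 0 26 0 0 0;0 10.5 0 26 0 0 0;0 0 0 0 0 0 0'
python3 - <<'E'
from plan import *
P,R,s=cur(); print("nose in bin",(Ro.from_euler("z",-BY,degrees=True).apply(P+R.apply(S+[.065,0,0])-BO)*1000).round(1), R.as_euler("zyx",degrees=True))
chain([("flat",B(-42,1,-3),3),("push",B(100,1,-3),7)])
E
```

```text
time_s: 7.58
tool_pos: [0.4657, 0.1035, 0.1951]
orientation: [0.124, 0.745, 0.639, -0.146]
ft_force: [-0.8, -0.5, -1.2]
gripper_width: 0.0204
finger_force: 107.9
nose in bin [-79.6   0.3   3.2] [-81.89490164  -3.37193088 158.18598172]
flat
0.8 0.2 15.8 -0.05 6.35 -0.08
-1 0.2 15.8 -0.05 6.35 -0.08
-2.7 0.2 15.6 -0.05 6.35 -0.08
push
20.3 -0 -1.1 0 0 0
20.3 -0 -1.1 0 0 0
20.3 -0 -1.1 0 0 0
20.3 -0 -1.1 0 0 0
20.3 -0 -1.1 0 0 0
20.3 -0 -1.1 0 0 0
20.3 -0 -1.1 0 0 0
```

```bash

python3 -m handwheel '0 0.8 0.2 15.8 0 6.3 0;0 -1 0.2 15.8 0 6.3 0;0 -2.7 0.2 15.6 0 6.3 0;0 0 0 0 0 0 0'
python3 -m handwheel '0 20.3 0 -1.1 0 0 0;0 20.3 0 -1.1 0 0 0;0 20.3 0 -1.1 0 0 0'
python3 -m handwheel '0 20.3 0 -1.1 0 0 0;0 20.3 0 -1.1 0 0 0;0 0 0 0 0 0 0'
python3 - <<'E'
from plan import *
P,R,s=cur(); print("nose in bin",(Ro.from_euler("z",-BY,degrees=True).apply(P+R.apply(S+[.065,0,0])-BO)*1000).round(1), R.as_euler("zyx",degrees=True))
f=robot.snapshot("side")["frame"][240:420,90:350]
cv2.imwrite("pics/push1.png",cv2.resize(f,None,fx=3,fy=3,interpolation=cv2.INTER_CUBIC))
E
```

```text
time_s: 8.07
tool_pos: [0.4651, 0.0854, 0.1527]
orientation: [0.018, 0.761, 0.649, -0.02]
ft_force: [-0.4, -0.9, 1.8]
gripper_width: 0.0203
finger_force: 108.1
time_s: 8.45
tool_pos: [0.4747, 0.1522, 0.1521]
orientation: [0.018, 0.757, 0.653, -0.019]
ft_force: [-0.6, -0.6, 5.1]
gripper_width: 0.0205
finger_force: 108.7
time_s: 8.82
tool_pos: [0.4812, 0.1938, 0.1521]
orientation: [0.018, 0.757, 0.653, -0.018]
ft_force: [1.3, -1.2, 7.8]
gripper_width: 0.0202
finger_force: 108.7
nose in bin [65.3 -1.6  3. ] [-81.63238538  -0.23225967 177.04190464]
```

View pics/push1.png

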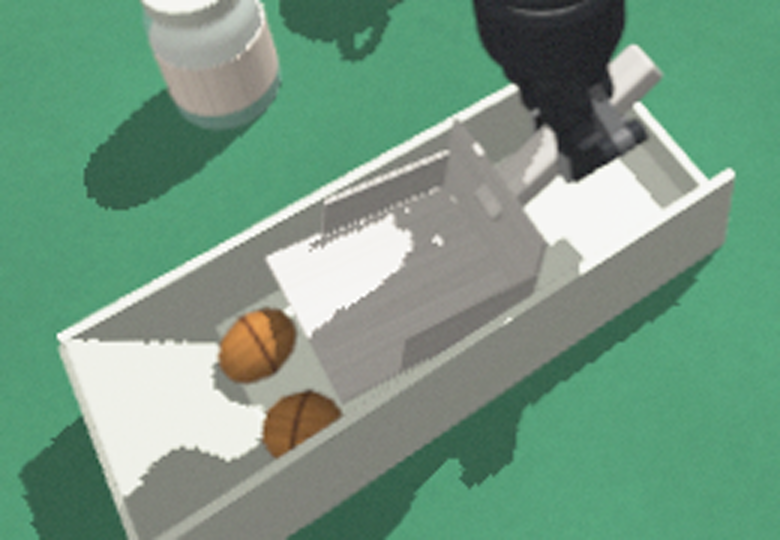

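Only two nuts are visible ahead of the nose, at about (258,345) and (302,425) in the crop. I need the whole scene to find the other three.

```bash
python3 - <<'E'
from h import *
a=robot.snapshot("top")["frame"];b=robot.snapshot("side")["frame"]
o=np.hstack([a[190:330,80:280],b[60:420,0:400][:, :]][0:1]); o=cv2.resize(o,None,fx=2,fy=2,interpolation=cv2.INTER_CUBIC)
b2=b[150:420,0:400]
w=np.zeros((270+280,400,3),np.uint8); w[:280]=o[:280,:400]; w[280:]=b2
cv2.imwrite("pics/find.png",w)
E
```

```text
(no output)
```

View pics/find.png

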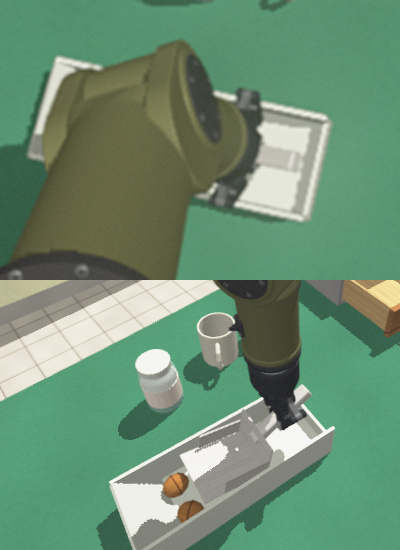

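```bash
cat >> h.py <<'E'
def blobs(f,a=12):
    h=cv2.cvtColor(f,cv2.COLOR_BGR2HSV); m=cv2.inRange(h,(5,120,50),(18,255,255))
    n,l,s,c=cv2.connectedComponentsWithStats(m); return [(c[i].round(0).tolist(),int(s[i,4])) for i in range(1,n) if s[i,4]>a]
E
python3 - <<'E'
from h import *
for n in("top","side"):
    print(n,blobs(C[n]["frame"])); print(blobs(robot.snapshot(n)["frame"]))
s=C["side"];R,t=np.array(s["R"]),np.array(s["t"]);cam=-R.T@t;print(cam, (Ro.from_euler("z",-BY,degrees=True).apply(cam-BO)).round(2))
E
```

```text
top [([300.0, 156.0], 224), ([141.0, 243.0], 134), ([189.0, 251.0], 113), ([156.0, 255.0], 133), ([136.0, 264.0], 141), ([410.0, 270.0], 698), ([179.0, 275.0], 125)]
[([299.0, 156.0], 227), ([410.0, 271.0], 682)]
side [([268.0, 168.0], 1090), ([418.0, 174.0], 1553), ([240.0, 313.0], 342), ([253.0, 339.0], 236), ([208.0, 349.0], 422), ([175.0, 355.0], 437), ([189.0, 380.0], 327)]
[([419.0, 174.0], 1557), ([175.0, 355.0], 431), ([188.0, 380.0], 325)]
[0.19631413 0.43898344 0.66615307] [0.11 0.32 0.65]
```

```bash
python3 - <<'E'
from h import *
print(cur()[2]["time_s"])
for n in("top","side"):
    f=robot.snapshot(n)["frame"]; h=cv2.cvtColor(f,cv2.COLOR_BGR2HSV)
    m=cv2.inRange(h,(2,90,15),(22,255,255))
    k,l,s,c=cv2.connectedComponentsWithStats(m)
    print(n,[(c[i].round(0).tolist(),s[i].tolist()) for i in range(1,k) if s[i,4]>3])
# where missing nuts would show in side view, if on the blade / at near wall ahead / behind
for x,y,z in [(-20,0,20),(30,20,20),(30,-20,20),(80,40,18),(80,0,18),(-75,0,18),(-75,38,18),(-75,-38,18),(-120,0,18)]:
    print((x,y,z),w2p("side",binpt(x/1e3,y/1e3,z/1e3)).round(0)[0],w2p("top",binpt(x/1e3,y/1e3,z/1e3)).round(0)[0])
E
```

```text
9.075
top [([300.0, 160.0], [290, 148, 19, 36, 352]), ([290.0, 167.0], [289, 163, 4, 8, 14]), ([417.0, 240.0], [358, 197, 101, 84, 4036]), ([385.0, 226.0], [384, 222, 3, 9, 14]), ([403.0, 231.0], [400, 225, 7, 13, 31]), ([415.0, 230.0], [414, 228, 3, 4, 6]), ([416.0, 236.0], [414, 233, 6, 6, 13]), ([409.0, 240.0], [408, 239, 3, 3, 5]), ([415.0, 241.0], [414, 240, 4, 3, 5]), ([415.0, 251.0], [412, 248, 5, 7, 17])]
side [([397.0, 159.0], [343, 118, 117, 89, 5352]), ([394.0, 157.0], [392, 156, 4, 3, 5]), ([390.0, 162.0], [385, 158, 12, 8, 14]), ([399.0, 160.0], [397, 159, 4, 3, 5]), ([175.0, 355.0], [163, 343, 25, 24, 452]), ([189.0, 380.0], [178, 371, 25, 21, 341])]
(-20, 0, 20) [245. 327.] [182. 262.]
(30, 20, 20) [225. 353.] [161. 266.]
(30, -20, 20) [214. 334.] [165. 250.]
(80, 40, 18) [203. 381.] [141. 269.]
(80, 0, 18) [193. 360.] [145. 254.]
(-75, 0, 18) [272. 312.] [203. 267.]
(-75, 38, 18) [283. 328.] [200. 282.]
(-75, -38, 18) [260. 297.] [207. 252.]
(-120, 0, 18) [292. 300.] [221. 271.]
```

```bash

python3 -m handwheel '0 0 0 -15 0 0 0;0 0 0 -30 0 0 0;0 0 0 -40 0 0 0;0 0 0 -40 0 0 0;0 0 0 0 0 0 0'
python3 - <<'E'
from h import *
for n in("top","side"): print(n,blobs(robot.snapshot(n)["frame"],4))
f=robot.snapshot("side")["frame"]
cv2.imwrite("pics/lift.png",cv2.resize(f,(800,600)))
E
```

```text
time_s: 9.8
tool_pos: [0.4815, 0.1981, 0.2791]
orientation: [0.018, 0.757, 0.653, -0.018]
ft_force: [0.1, -0.1, -2.5]
gripper_width: 0.0206
finger_force: 108.2
top [([299.0, 156.0], 227), ([410.0, 271.0], 685)]
side [([418.0, 174.0], 1558), ([206.0, 345.0], 594), ([242.0, 346.0], 251), ([175.0, 355.0], 437), ([188.0, 380.0], 326)]
```

View pics/lift.png

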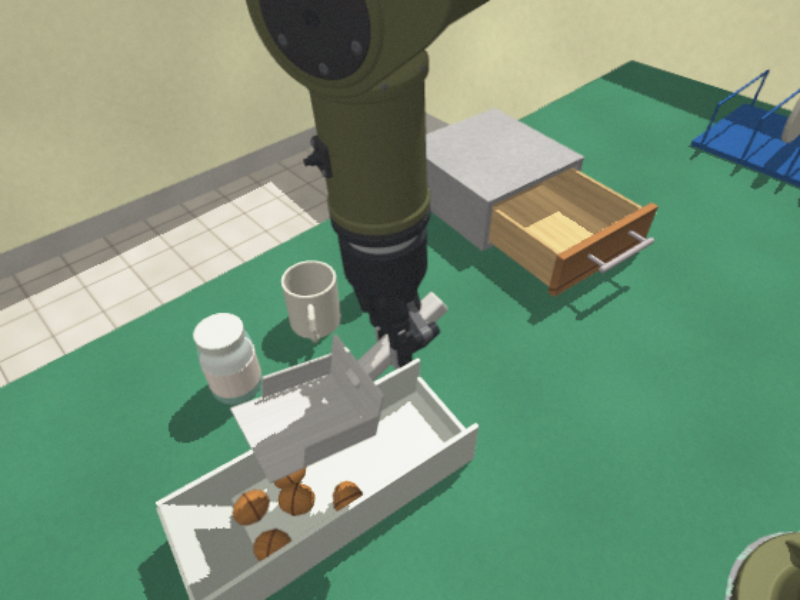

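All five nuts are still in the bin, at about (250,507), (290,478), (296,498), (347,494) and (272,545). They were hidden under the blade, so the scoop must have pitched up in the grip when it met the nuts. I'll fit its actual pitch from the nose corners (233,407) and (262,477) and the back-wall tops (337,338) and (382,405).

```bash
python3 - <<'E'
from h import *
from scipy.optimize import least_squares
P,R,s=cur()
px=np.array([(233,407),(262,477),(337,338),(382,405)])*.7
# blade corners: far side = bin -y = scoop y -48
K=np.array([(65,48,0),(65,-48,0),(-50,48,60),(-50,-48,60)])/1000
G=np.array([-.096,0,.0746])
def W(p): # rotate scoop about the grip by pitch p[0] (nose up), yaw p[2]; shift p[1] along scoop x, p[3] z
    L=Ro.from_euler("yz",[-p[0],p[2]],degrees=True).apply(K-G)+G+[p[1],0,p[3]]
    return P+R.apply(S+L*[1,-1,-1])
print((w2p("side",W([0,0,0,0]))-px).round(1).tolist())
r=least_squares(lambda p:(w2p("side",W(p))-px).ravel(),[0,0,0,0]);print(r.x.round(3),(r.fun).round(1))
r=least_squares(lambda p:(w2p("side",W([p[0],0,p[1],0]))-px).ravel(),[0,0]);print(r.x.round(3),(r.fun).round(1))
E
```

```text
[[39.6, 65.4], [-8.1, -33.5], [32.6, 47.9], [-32.5, -42.5]]
[ 4.7200e-01  8.0000e-03 -3.2205e+01 -5.2000e-02] [ 15.3  35.7   3.1 -63.1   9.2  60.6 -20.5 -36.8]
[ -1.809 -18.459] [ 21.8  40.1  -4.4 -61.1  18.9  44.6 -26.2 -52.1]
```

```bash
cat > fits.py <<'E'
from h import *
from scipy.optimize import least_squares
def fits(px):
    "px in side frame: nose near(y+), nose far(y-), wall near, wall far"
    P,R,s=cur(); px=np.array(px,float)
    K=np.array([(65,48,0),(65,-48,0),(-50,48,60),(-50,-48,60)])/1000
    G=np.array([-.096,0,.0746])
    def W(p):
        L=Ro.from_euler("yz",[-p[0],p[1]],degrees=True).apply(K-G)+G+[p[2],0,p[3]]
        return P+R.apply(S+L*[1,-1,-1])
    r=least_squares(lambda p:(w2p("side",W(p))-px).ravel(),[0,0,0,0]);print(r.x.round(4),r.fun.round(1))
    r=least_squares(lambda p:(w2p("side",W([p[0],p[1],0,0]))-px).ravel(),[0,0]);print(r.x.round(3),r.fun.round(1))
E
python3 - <<'E'
from fits import *
fits(np.array([(262,477),(233,407),(382,405),(337,338)])*.7)
E
```

```text
[ 1.64773e+01 -4.65560e+00 -5.00000e-03 -1.31000e-02] [ 0.6  2.1 -0.7 -1.7 -1.1 -0.9  1.5  0.5]
[10.088 -5.459] [ 0.   3.6 -0.2 -0.3 -5.  -2.4 -1.5 -1.7]
```

The scoop pitched up about 13° in the grip. Its underside met the bin's rear wall while I was flattening it, so that was a planning error. I'll set the scoop down on the bare counter and regrasp it properly.

```bash
python3 - <<'E'
from plan import *
for uv in [(206,341),(206,348),(242,346),(175,355),(188,380)]: print((Ro.from_euler("z",-BY,degrees=True).apply(p2w("side",uv,.032)-BO)*1000).round(0))
P,R,s=cur()
a=(np.array([.485,.0,.28]),R); b=(np.array([.48,-.10,.22]),orient(86.5,-14)); c=(np.array([.48,-.10,.155]),orient(86.5,-14))
chain([("1",a,5),("2",b,4),("3",c,2)])
E
```

```text
[ 47. -17.  20.]
[53. -5. 20.]
[ 1. 26. 20.]
[100. -24.  20.]
[99. 26. 20.]
1
-38.8 6.8 1.1 0 0 0
-38.8 6.8 1.1 0 0 0
-38.8 6.8 1.1 0 0 0
-38.8 6.8 1.1 0 0 0
-38.8 6.8 1.1 0 0 0
2
-24 2.5 16.4 -0.21 -2.71 -1.24
-23.3 1.9 17.5 -0.21 -2.71 -1.24
-22.5 1.4 18.6 -0.21 -2.71 -1.24
-21.6 0.8 19.6 -0.21 -2.71 -1.24
3
7.9 -0 31.5 0 0 0
7.9 -0 31.5 0 0 0
```

```bash

python3 -m handwheel '0 -38.8 6.8 1.1 0 0 0;0 -38.8 6.8 1.1 0 0 0;0 -38.8 6.8 1.1 0 0 0;0 -38.8 6.8 1.1 0 0 0;0 -38.8 6.8 1.1 0 0 0' >/dev/null
python3 -m handwheel '0 -24 2.5 16.4 -0.2 -2.7 -1.2;0 -23.3 1.9 17.5 -0.2 -2.7 -1.2;0 -22.5 1.4 18.6 -0.2 -2.7 -1.2;0 -21.6 0.8 19.6 -0.2 -2.7 -1.2;0 0 0 0 0 0 0' >/dev/null
python3 -m handwheel '0 7 0 28 0 0 0;0 6 0 24 0 0 0;0 0 0 0 0 0 0'
python3 -m handwheel '0 1 0 4 0 0 0;0 0 0 0 0 0 0'
python3 -m handwheel '0 1 0 4 0 0 0;0 0 0 0 0 0 0'
```

```text
time_s: 11.58
tool_pos: [0.4796, -0.0989, 0.1655]
orientation: [0.082, 0.724, 0.679, -0.089]
ft_force: [0.1, -0.3, -2.8]
gripper_width: 0.0205
finger_force: 107.7
time_s: 11.82
tool_pos: [0.4808, -0.0997, 0.1633]
orientation: [0.084, 0.724, 0.679, -0.087]
ft_force: [0.6, 0.3, -2.0]
gripper_width: 0.0204
finger_force: 107.8
time_s: 12.08
tool_pos: [0.4805, -0.0999, 0.1587]
orientation: [0.083, 0.724, 0.679, -0.088]
ft_force: [-0.7, -0.1, -2.8]
gripper_width: 0.0206
finger_force: 107.8
```

```bash

python3 -m handwheel '0 2 0 8 0 0 0;0 0 0 0 0 0 0' | grep -E "pos|ft"
python3 -m handwheel '0 1 0 5 0 0 0;0 0 0 0 0 0 0'| grep -E "pos|ft"
python3 -m handwheel '0 1 0 5 0 0 0;0 0 0 0 0 0 0'| grep -E "pos|ft"
```

```text
tool_pos: [0.4801, -0.0998, 0.1497]
ft_force: [-0.2, 0.2, -2.2]
tool_pos: [0.4803, -0.1001, 0.1449]
ft_force: [-0.1, 0.0, -1.9]
tool_pos: [0.4803, -0.1003, 0.1398]
ft_force: [-0.1, -0.6, -1.9]
```

```bash

python3 -m handwheel '0 1 0 5 0 0 0;0 0 0 0 0 0 0' | grep -E "pos|ft"
python3 -m handwheel '0 1 0 4 0 0 0;0 0 0 0 0 0 0'| grep -E "pos|ft"
python3 - <<'E'
from h import *
f=robot.snapshot("side")["frame"][150:400,180:480]
cv2.imwrite("pics/low.png",cv2.resize(f,None,fx=2.4,fy=2.4,interpolation=cv2.INTER_CUBIC))
E
```

```text
tool_pos: [0.4803, -0.1006, 0.1347]
ft_force: [0.3, 0.2, -0.9]
tool_pos: [0.4803, -0.1006, 0.1307]
ft_force: [0.1, -0.7, -1.8]
```

View pics/low.png

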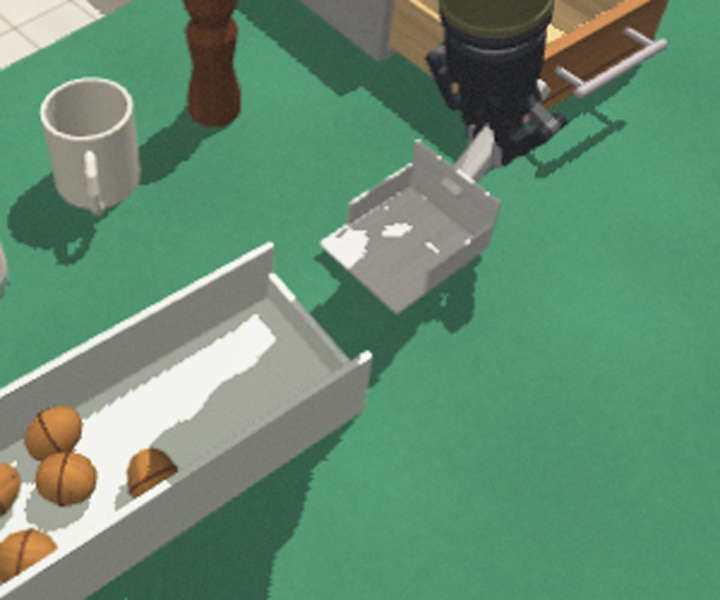

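The scoop hangs just above the counter: nose at (322,243) and (398,312), back-wall tops at (415,142) and (498,200). I'll fit its height and pitch.

```bash
python3 - <<'E'
from h import *
from scipy.optimize import least_squares
px=np.array([(398,312),(322,243),(498,200),(415,142)])/2.4+[180,150]
K=np.array([(65,48,0),(65,-48,0),(-50,48,60),(-50,-48,60)])/1000
def W(p): return Ro.from_euler("zy",[p[3],-p[4]],degrees=True).apply(K)+p[:3]
r=least_squares(lambda p:(w2p("side",W(p))-px).ravel(),[.48,0,.0,86,0]);print(r.x.round(4),r.fun.round(1))
print((W(r.x)).round(3))
E
```

```text
[ 4.95700e-01 -3.71000e-02 -1.24000e-02  8.69849e+01 -1.01900e-01] [ 0.1 -0.2 -0.1  0.4 -0.3  0.3  0.3 -0.5]
[[ 0.451  0.03  -0.012]
 [ 0.547  0.025 -0.012]
 [ 0.445 -0.085  0.048]
 [ 0.541 -0.09   0.048]]
```

```bash

python3 -m handwheel '0 0.7 0 3 0 0 0;0 0 0 0 0 0 0' | grep -E "pos|ft"
python3 -m handwheel '0 0.5 0 2 0 0 0;0 0 0 0 0 0 0'| grep -E "pos|ft"
python3 - <<'E'
from h import *
from scipy.optimize import least_squares
px=np.array([(398,312),(322,243),(498,200),(415,142)])/2.4+[180,150]
K=np.array([(65,48,0),(65,-48,0),(-50,48,60),(-50,-48,60)])/1000
def W(p): return Ro.from_euler("zy",[p[2],-p[3]],degrees=True).apply(K)+[p[0],p[1],.003]
r=least_squares(lambda p:(w2p("side",W(p))-px).ravel(),[.48,0,86,0]);print(r.x.round(4),r.fun.round(1))
print(r.x[:2]-.096*np.array([np.cos(np.radians(r.x[2])),np.sin(np.radians(r.x[2]))]))
E
```

```text
tool_pos: [0.4804, -0.1006, 0.1277]
ft_force: [0.4, -0.2, -2.4]
tool_pos: [0.4804, -0.1006, 0.1257]
ft_force: [-0.1, -0.6, -2.8]
[ 4.87400e-01 -2.61000e-02  8.56387e+01 -2.43140e+00] [-0.4  0.3 -0.6  0.9  0.4 -0.4  0.6 -1. ]
[ 0.48012861 -0.12186742]
```

```bash
for a in 1; do
python3 -m handwheel '0 0.7 0 3 0 0 0;0 0 0 0 0 0 0' | grep -E "pos|ft"
python3 -m handwheel '0 0.7 0 3 0 0 0;0 0 0 0 0 0 0'| grep -E "pos|ft"
done
```

```text
tool_pos: [0.4803, -0.1006, 0.1225]
ft_force: [0.9, 0.3, -2.4]
tool_pos: [0.4805, -0.1016, 0.121]
ft_force: [-3.8, -0.6, 18.3]
```

```bash

python3 -m handwheel '0 -0.5 0 -2 0 0 0;0.6 0 0 0 0 0 0;0.8 0 0 0 0 0 0;1 0 0 0 0 0 0;1 0 0 0 0 0 0'
python3 - <<'E'
from plan import *
P,R,s=cur()
im=robot.snapshot("side")["frame"]
# silhouette-free refine: bright/grey (low saturation) pixels in window -> mask for IoU fit of blade+walls
h=cv2.cvtColor(im,cv2.COLOR_BGR2HSV); m=((h[...,1]<60)&(h[...,2]>60)).astype(np.uint8); m[:,:300]=0;m[:,395:]=0;m[:195]=0;m[290:]=0
n,l,st,c=cv2.connectedComponentsWithStats(m);i=1+np.argmax(st[1:,4]);m=(l==i);print(st[i])
from scipy.optimize import minimize
V=np.array([(65,48,0),(65,-48,0),(-50,48,0),(-50,-48,0)])/1e3; 
Wl=[np.array([(-50,s*48,0),(32,s*48,0),(32,s*48,32),(-50,s*48,32)])/1e3 for s in(1,-1)]+[np.array([(-50,48,0),(-50,-48,0),(-50,-48,60),(-50,48,60)])/1e3,V[[0,1,3,2]]]
def ren(p):
    o=np.zeros(m.shape,np.uint8);Rz=Ro.from_euler("z",p[2],degrees=True)
    for w in Wl: cv2.fillPoly(o,[(w2p("side",Rz.apply(w)+[p[0],p[1],0])*16).round().astype(np.int32)],1,shift=4)
    return o>0
def cost(p): r=ren(p); return -(r&m).sum()/(r|m).sum()
r=minimize(cost,[.487,-.026,86],method="Nelder-Mead",options=dict(initial_simplex=[[.487,-.026,86],[.495,-.026,86],[.487,-.036,86],[.487,-.026,90]]))
print(r.x,r.fun)
y=r.x[2];g=r.x[:2]-.096*np.array([np.cos(np.radians(y)),np.sin(np.radians(y))]);print("grip",g)
chain([("up",(np.array([g[0],g[1],.129]),orient(y)),2)])
E
```

```text
time_s: 15.0
tool_pos: [0.4805, -0.1007, 0.1216]
orientation: [0.083, 0.724, 0.679, -0.088]
ft_force: [-0.2, -0.9, 0.4]
gripper_width: 0.0852
finger_force: 0.0
[ 312  201   80   83 3263]
[ 4.87040972e-01 -2.01293873e-02  8.66550922e+01] -0.884394808330818
grip [ 0.48143971 -0.11596584]
up
-8.2 1 -1.7 0.01 6.96 -0.19
-8 1 -2.7 0.01 6.96 -0.19
```

```bash

python3 -m handwheel '1 -8.2 1 -2 0 7 -0.2;1 -8 1 -3 0 7 -0.2;1 0 0 0 0 0 0'|grep -E "pos|ori"
python3 -m handwheel '0 0 0 0 0 0 0;0 0 0 0 0 0 0;0 0 0 0 0 0 0;0 0 0 0 0 0 0;0 0 0 0 0 0 0' 120
python3 -m handwheel '0 0 0 0 0 0 0;0 0 0 -30 0 0 0;0 0 0 -50 0 0 0;0 0 0 -50 0 0 0;0 0 0 0 0 0 0'
cat > sil.py <<'E'
from h import *
from scipy.optimize import minimize
Wl=[np.array([(-50,s*48,0),(32,s*48,0),(32,s*48,32),(-50,s*48,32)])/1e3 for s in(1,-1)]+[np.array([(-50,48,0),(-50,-48,0),(-50,-48,60),(-50,48,60)])/1e3,np.array([(65,48,0),(65,-48,0),(-50,-48,0),(-50,48,0)])/1e3]
G=np.array([-.096,0,.0746])
def held(verbose=1):
    "fit scoop pitch (nose up) and shift along x in the grip from side silhouette"
    P,R,_=cur(); im=robot.snapshot("side")["frame"]
    def ren(p):
        o=np.zeros(im.shape[:2],np.uint8)
        for w in Wl:
            L=Ro.from_euler("yz",[-p[0],p[2]],degrees=True).apply(w-G)+G+[p[1]/1e3,0,0]
            cv2.fillPoly(o,[(w2p("side",P+R.apply(S+L*[1,-1,-1]))*16).round().astype(np.int32)],1,shift=4)
        return o>0
    h=cv2.cvtColor(im,cv2.COLOR_BGR2HSV); m=((h[...,1]<60)&(h[...,2]>70)).astype(np.uint8)
    roi=cv2.dilate(ren([0,0,0]).astype(np.uint8),np.ones((25,25))); m&=roi
    n,l,st,c=cv2.connectedComponentsWithStats(m);m=l==1+np.argmax(st[1:,4])
    def cost(p): r=ren(p); return -(r&m).sum()/(r|m).sum()
    b=min((minimize(cost,[a,0,0],method="Nelder-Mead",options=dict(initial_simplex=[[a,0,0],[a+4,0,0],[a,6,0],[a,0,4]])) for a in(-8,0,8)),key=lambda r:r.fun)
    print("pitch,dx,yaw",b.x.round(1),"IoU",round(-b.fun,3),"IoU0",round(-cost([0,0,0]),3))
E
python3 -c "
from sil import *
held()"
```

```text
tool_pos: [0.4809, -0.1207, 0.1301]
orientation: [0.0, 0.73, 0.683, 0.001]
time_s: 16.05
tool_pos: [0.4816, -0.115, 0.1296]
orientation: [-0.0, 0.727, 0.687, 0.001]
ft_force: [-0.4, 0.5, 1.9]
gripper_width: 0.0201
finger_force: 117.2
time_s: 16.68
tool_pos: [0.4829, -0.1169, 0.2629]
orientation: [0.003, 0.728, 0.686, 0.003]
ft_force: [1.0, -0.4, -2.8]
gripper_width: 0.0206
finger_force: 118.3
pitch,dx,yaw [ 1.  -0.3  0.5] IoU 0.929 IoU0 0.918
```

The scoop is held in its nominal pose (IoU 0.93). I'll plan a flat entry well clear of the rear wall, then push.

```bash
python3 - <<'E'
from plan import *
P0,R0,_=cur()
chain([("over",B(-34,110,-3),6),("down",B(-34,40,-3),2),("down2",B(-34,2.5,-3),2),("push",B(86,2,-3),6)])
E
```

```text
over
35.2 -4.9 0.3 0.06 -0.51 0.86
35.1 -5.4 -0 0.06 -0.51 0.86
35 -5.9 -0.4 0.06 -0.51 0.86
34.9 -6.4 -0.7 0.06 -0.51 0.86
34.8 -7 -1 0.06 -0.51 0.86
34.7 -7.5 -1.3 0.06 -0.51 0.86
down
1.8 -0 35 0 0 0
1.8 -0 35 0 0 0
down2
1 -0 18.7 0 0 0
1 -0 18.7 0 0 0
push
20 0 -1 0 0 0
20 0 -1 0 0 0
20 0 -1 0 0 0
20 0 -1 0 0 0
20 0 -1 0 0 0
20 0 -1 0 0 0
```

```bash
cat > nose.py <<'E'
from h import *
P,R,s=cur(); print("nose in bin",(Ro.from_euler("z",-BY,degrees=True).apply(P+R.apply(S+[.065,0,0])-BO)*1000).round(1), R.as_euler("zyx",degrees=True).round(1),"F",s["ft_force"].round(1),s["time_s"])
E
python3 -m handwheel '0 35.2 -4.9 0.3 0 -0.5 0.9;0 35.1 -5.4 0 0 -0.5 0.9;0 35 -5.9 -0.4 0 -0.5 0.9;0 34.9 -6.4 -0.7 0 -0.5 0.8;0 34.8 -7 -1 0 -0.5 0.8' >/dev/null
python3 -m handwheel '0 34.7 -7.5 -1.3 0 -0.5 0.8;0 0 0 0 0 0 0' >/dev/null; python3 nose.py
python3 -m handwheel '0 1.8 0 35 0 0 0;0 1.8 0 35 0 0 0;0 0 0 0 0 0 0' >/dev/null; python3 nose.py
python3 -m handwheel '0 1 0 18.7 0 0 0;0 0.7 0 13 0 0 0;0 0 0 0 0 0 0' >/dev/null; python3 nose.py
```

```text
nose in bin [-30.7   3.1 107.5] [-81.9  -0.5 177.1] F [ 0.2 -1.1 -2.1] 17.6
nose in bin [-35.6   2.5  36.1] [-81.5  -0.7 177. ] F [-0.6 -0.7 -1.4] 17.975
nose in bin [-33.8   0.4   7.2] [-81.6  -0.4 177.1] F [ 0.3  0.7 -2.2] 18.35
```

```bash

python3 -m handwheel '0 0 0 4 0 0 0;0 0 0 0 0 0 0' >/dev/null; python3 nose.py
python3 -m handwheel '0 12 0 -0.6 0 0 0;0 20 0 -1 0 0 0;0 20 0 -1 0 0 0' >/dev/null; python3 nose.py
python3 -m handwheel '0 20 0 -1 0 0 0;0 20 0 -1 0 0 0;0 0 0 0 0 0 0' >/dev/null; python3 nose.py
python3 -c "
from sil import *
held(); print(blobs(robot.snapshot('side')['frame'],4))"
```

```text
nose in bin [-33.5  -0.1   3.9] [-81.6  -0.3 177.1] F [ 0.7  1.  -1.6] 18.6
nose in bin [21.   0.3  3.9] [-81.6  -0.2 177.1] F [ 1.   0.3 -2.8] 18.975
nose in bin [61.2  1.   3.5] [-81.8  -0.3 177.2] F [ 0.2 -0.7 -2.6] 19.35
pitch,dx,yaw [ 20.4 -17.2  15. ] IoU 0.649 IoU0 0.527
[([418.0, 174.0], 1564), ([186.0, 357.0], 1814)]
```

```bash

python3 -m handwheel '0 15 0 -0.5 0 0 0;0 15 0 -0.5 0 0 0;0 12 0 -0.6 0 0 0;0 0 0 0 0 0 0' >/dev/null; python3 nose.py
python3 - <<'E'
from plan import *
print(blobs(robot.snapshot('side')['frame'],4))
f=robot.snapshot("side")["frame"][240:420,90:350]
cv2.imwrite("pics/push2.png",cv2.resize(f,None,fx=3,fy=3,interpolation=cv2.INTER_CUBIC))
chain([("a",B(112,4,0),1),("b",B(120,11.5,4.5),1),("c",B(135,26,11.5),2),("d",B(150,42,20),2),("e",B(158,52,25),1),("f",B(158,130,25),3)])
E
```

```text
nose in bin [102.3   0.8   3. ] [-81.7  -0.3 177.1] F [-0.5  0.3 -2.6] 19.95
[([418.0, 174.0], 1561), ([276.0, 180.0], 119), ([179.0, 362.0], 2058)]
a
5.1 0.4 6.6 0.15 2.93 0.09
b
-1.6 -0 5.5 0 4.5 0
c
0.8 -0 3.6 0 3.5 -0
0.6 -0 3.7 0 3.5 -0
d
0.3 0 6.2 0 4.25 0
-0.2 0 6.2 0 4.25 0
e
0.3 0 7.8 0 5 0
f
11 0 -23.6 0 0 0
11 0 -23.6 0 0 0
11 0 -23.6 0 0 0
```

View pics/push2.png

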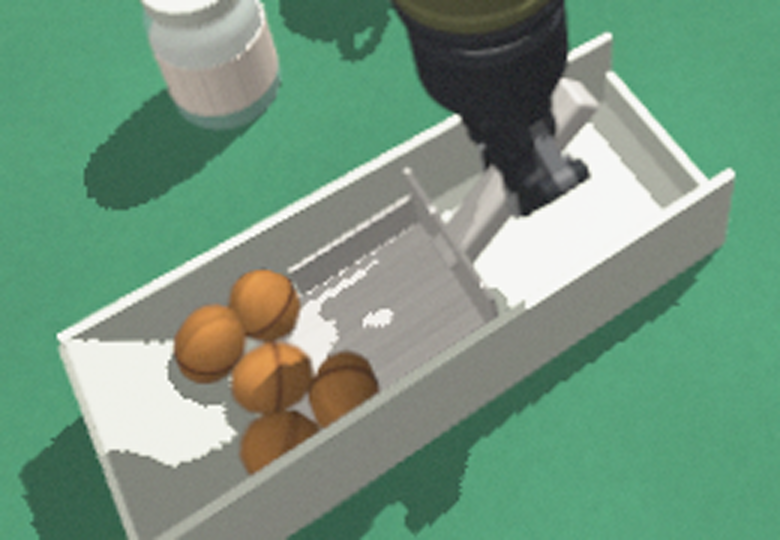

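All five nuts ride on or against the nose, at about (210,342), (265,303), (272,377), (342,390) and (280,440) in the crop, and the scoop is flat. Next is the sweep up the slope.

```bash

python3 -m handwheel '0 5 0.4 6 0 2.9 0;0 -1.6 0 5.5 0 4.5 0;0 0.8 0 3.6 0 3.5 0;0 0.6 0 3.7 0 3.5 0;0 0 0 0 0 0 0' >/dev/null; python3 nose.py
python3 -m handwheel '0 0.3 0 6.2 0 4.2 0;0 -0.2 0 6.2 0 4.3 0;0 0.3 0 7.8 0 5 0;0 0 0 0 0 0 0;0 0 0 0 0 0 0' >/dev/null; python3 nose.py
python3 -c "
from h import *
print(blobs(robot.snapshot('side')['frame'],4))"
```

```text
nose in bin [133.1  -1.   26.2] [ -81.6    1.8 -168.7] F [ 0.4  0.2 -3. ] 20.675
nose in bin [158.2  -0.2  52.7] [ -82.4    3.7 -155.4] F [-0.1  0.4 -2.8] 21.3
[([266.0, 162.0], 727), ([418.0, 174.0], 1550), ([196.0, 342.0], 448), ([155.0, 370.0], 1527), ([207.0, 363.0], 418)]
```

```bash
cat > nuts.py <<'E'
from h import *
def report(name="side"):
    P,R,s=cur(); f=robot.snapshot(name)["frame"]; h=cv2.cvtColor(f,cv2.COLOR_BGR2HSV); m=cv2.inRange(h,(5,120,40),(18,255,255))
    n,l,st,c=cv2.connectedComponentsWithStats(m)
    for i in range(1,n):
        if st[i,4]<60 or (name=="side" and (c[i][1]<200 and c[i][0]>230)): continue
        x,y,w,hh,a=st[i]
        d=cv2.distanceTransform((l==i).astype(np.uint8),cv2.DIST_L2,5)
        pk=(d==cv2.dilate(d,np.ones((13,13))))&(d>4)
        for v,u in np.argwhere(pk):
            # scoop-plane coordinates at 18 mm above blade
            s_=C[name];q=cv2.undistortPoints(np.array([[[float(u),float(v)]]]),s_["camera_matrix"],np.array(s_["D"]))[0,0]
            Rc,t=np.array(s_["R"]),np.array(s_["t"]);o=-Rc.T@t;dd=Rc.T@[q[0],q[1],1]
            nrm=R.apply([0,0,-1]);p0=P+R.apply(S)+.02*nrm
            X=o+dd*((p0-o)@nrm)/(dd@nrm);L=R.inv().apply(X-P)-S
            Z=o+dd*(.032-o[2])/dd[2]; bb=Ro.from_euler("z",-BY,degrees=True).apply(Z-BO)
            print((int(u),int(v)),"r",round(float(d[v,u]),1),"area",a,"scoop x,y",(L[:2]*[1000,-1000]).round(0),"bin floor x,y",(bb[:2]*1000).round(0))
if __name__=="__main__": report()
E
python3 nuts.py
```

```text
(195, 342) r 10.2 area 444 scoop x,y [-30. -19.] bin floor x,y [ 63. -26.]
(195, 343) r 10.2 area 444 scoop x,y [-29. -18.] bin floor x,y [ 64. -24.]
(147, 349) r 12.0 area 1519 scoop x,y [ 46. -35.] bin floor x,y [134. -60.]
(152, 370) r 13.0 area 1519 scoop x,y [51.  2.] bin floor x,y [140. -22.]
(165, 388) r 12.2 area 1519 scoop x,y [45. 36.] bin floor x,y [133.  16.]
(205, 363) r 10.0 area 418 scoop x,y [-28.  22.] bin floor x,y [65. 16.]
```

Two nuts are safely at the back of the scoop. Three are jammed abreast at the front against the side-wall ends. I'll go partway back down inside the bin walls and jiggle sideways.

```bash

python3 -m handwheel '0 -0.3 0 -7.8 0 -5 0;0 0.2 0 -6.2 0 -4.3 0;0 -0.3 0 -6.2 0 -4 0;0 0 7 0 0 0 0;0 0 -14 0 0 0 0' >/dev/null; python3 nose.py
python3 -m handwheel '0 0 14 0 0 0 0;0 0 -14 0 0 0 0;0 0 14 0 0 0 0;0 0 -7 0 0 0 0;0 0 0 0 0 0 0' >/dev/null; python3 nose.py
python3 nuts.py
```

```text
nose in bin [134.6   5.7  27.2] [ -81.8    2.  -168.4] F [ 0.8  0.5 -3.6] 22.025
nose in bin [133.7   1.   26.5] [ -81.8    1.8 -168.5] F [-0.  -0.7 -2.9] 22.65
(207, 332) r 9.8 area 2083 scoop x,y [-27. -27.] bin floor x,y [ 39. -30.]
(207, 333) r 9.8 area 2083 scoop x,y [-26. -25.] bin floor x,y [ 40. -29.]
(177, 347) r 10.2 area 2083 scoop x,y [ 27. -26.] bin floor x,y [ 92. -35.]
(177, 348) r 10.2 area 2083 scoop x,y [ 28. -24.] bin floor x,y [ 93. -33.]
(200, 354) r 11.0 area 2083 scoop x,y [0. 4.] bin floor x,y [66. -2.]
(222, 354) r 10.2 area 2083 scoop x,y [-30.  21.] bin floor x,y [36. 19.]
(187, 373) r 11.4 area 2083 scoop x,y [31. 23.] bin floor x,y [96. 15.]
```

The jam is broken, and all five nuts now sit inside the scoop walls. I pitch up and lift.

```bash

python3 -m handwheel '0 0.3 0 6.2 0 4.2 0;0 -0.2 0 6.2 0 4.3 0;0 0.3 0 7.8 0 4 0;0 0 0 0 0 0 0' >/dev/null; python3 nose.py
python3 -m handwheel '0 4.6 0 -10 0 0 0;0 9 0 -19.5 0 0 0;0 11 0 -23.6 0 0 0;0 11 0 -23.6 0 0 0;0 4.6 0 -10 0 0 0' >/dev/null; python3 nose.py
python3 nuts.py
```

```text
nose in bin [155.   -1.   49.2] [ -82.2    3.6 -156. ] F [ 0.6  0.2 -1.6] 23.2
nose in bin [158.2   0.6 147.6] [ -82.6    3.7 -156.1] F [ 0.7  1.1 -2.9] 23.825
(182, 309) r 11.0 area 2699 scoop x,y [-28. -26.] bin floor x,y [ 56. -97.]
(181, 310) r 11.0 area 2699 scoop x,y [-25. -25.] bin floor x,y [ 58. -96.]
(148, 319) r 12.0 area 2699 scoop x,y [ 25. -25.] bin floor x,y [ 114. -112.]
(172, 329) r 12.6 area 2699 scoop x,y [0. 2.] bin floor x,y [ 86. -70.]
(197, 333) r 11.0 area 2699 scoop x,y [-30.  21.] bin floor x,y [ 54. -39.]
(198, 333) r 11.0 area 2699 scoop x,y [-31.  22.] bin floor x,y [ 52. -38.]
(156, 348) r 12.6 area 2699 scoop x,y [32. 23.] bin floor x,y [121. -53.]
```

All five are loaded. Now I plan the carry and the pour.

```bash
cat >> plan.py <<'E'
DY=83.3; HB=np.array([.4562,-.2948,0])
DC=HB+Ro.from_euler("z",-6.7,degrees=True).apply([.127,0,0]) # middle of the exposed opening
def D(yd,z,p): return tcp_for_nose(DC+Ro.from_euler("z",-6.7,degrees=True).apply([0,yd,z]),DY,p)
E
python3 - <<'E'
from plan import *
P,R,s=cur(); P1,R1=D(-.04,.20,24)
d=P1-P; print(P,P1,"dist",np.linalg.norm(d)*1000,"unit tool",R.inv().apply(d/np.linalg.norm(d)).round(4),"rv",(R.inv()*R1).as_rotvec(degrees=True).round(1))
chain([("p0",D(-.04,.105,0),3),("p15",D(-.04,.085,-15),2),("p40",D(-.04,.075,-42),3)],(P1,R1))
E
```

```text
[0.48666131 0.24085479 0.2118847 ] [ 0.55443751 -0.54707741  0.25256613] dist 791.8874529985478 unit tool [-0.8661  0.229  -0.4442] rv [ 1.  -0.2 -1.3]
p0
9.2 -0 10.9 0 -8 -0
10.7 -0 9.5 0 -8 -0
11.9 -0 7.9 0 -8 -0
p15
19.4 0 -8.6 -0 -7.5 -0
18.1 0 -11 -0 -7.5 -0
p40
26.2 0 -16.4 -0 -9 -0
23.3 0 -20.3 -0 -9 -0
19.9 0 -23.7 -0 -9 -0
```

```bash

python3 -m handwheel '0 -7 1.8 -3.6 0 0 0;0 -14 3.7 -7.1 0 0 0;0 -21 5.5 -10.7 0 0 0;0 -28 7.3 -14.2 0 0 0;0 -34.6 9.2 -17.8 0 0 0' >/dev/null
python3 -m handwheel '0 -34.6 9.2 -17.8 0 0 0;0 -34.6 9.2 -17.8 0 0 0;0 -34.6 9.2 -17.8 0 0 0;0 -34.6 9.2 -17.8 0 0 0;0 -34.6 9.2 -17.8 0 0 0' >/dev/null
python3 nuts.py
python3 -m handwheel '0 -34.6 9.2 -17.8 0 0 0;0 -34.6 9.2 -17.8 0 0 0;0 -34.6 9.2 -17.8 0 0 0;0 -34.6 9.2 -17.8 0 0 0;0 -34.6 9.2 -17.8 0 0 0' >/dev/null
python3 -m handwheel '0 -34.6 9.2 -17.8 0 0 0;0 -34.6 9.2 -17.8 0 0 0;0 -26 6.9 -13.3 0 0 0;0 -17 4.6 -8.9 0 0 0;0 -8.7 2.3 -4.4 0 0 0'
python3 - <<'E'
from plan import *
P,R,s=cur(); print(s["q"].round(2))
chain([("pre",D(-.01,.20,24),4),("p8",D(-.01,.14,8),2)])
E
python3 nuts.py; python3 -c "
from nuts import *
report('top')"
```

```text
(297, 197) r 9.0 area 1120 scoop x,y [ 29. -23.] bin floor x,y [-289. -218.]
(315, 206) r 10.2 area 1120 scoop x,y [9. 8.] bin floor x,y [-305. -170.]
(332, 208) r 6.0 area 1120 scoop x,y [-27.  19.] bin floor x,y [-333. -142.]
(333, 208) r 6.0 area 1120 scoop x,y [-29.  19.] bin floor x,y [-335. -141.]
time_s: 26.42
tool_pos: [0.5417, -0.4187, 0.2409]
orientation: [-0.137, 0.741, 0.638, 0.159]
ft_force: [-0.3, 0.4, -2.9]
gripper_width: 0.0201
finger_force: 118.3
[ 0.92  0.78 -0.32  1.23 -0.14  1.38  0.55]
pre
-20.5 7.7 -12.4 0.19 -0.05 -0.41
-20.5 7.5 -12.4 0.19 -0.05 -0.41
-20.6 7.3 -12.4 0.19 -0.05 -0.41
-20.7 7.1 -12.4 0.19 -0.05 -0.41
p8
8.7 0 7.8 -0 -8 0
9.7 0 6.5 -0 -8 0
(299, 156) r 8.0 area 226 scoop x,y [323. -81.] bin floor x,y [-253. -338.]
(415, 224) r 7.2 area 1013 scoop x,y [ 21. -28.] bin floor x,y [-585. -219.]
(415, 225) r 7.2 area 1013 scoop x,y [ 21. -26.] bin floor x,y [-585. -217.]
(432, 230) r 7.4 area 1013 scoop x,y [-30. -28.] bin floor x,y [-631. -213.]
(421, 240) r 8.0 area 1013 scoop x,y [-2.  2.] bin floor x,y [-606. -181.]
(421, 241) r 8.0 area 1013 scoop x,y [-2.  5.] bin floor x,y [-606. -178.]
(409, 247) r 7.8 area 1013 scoop x,y [29. 25.] bin floor x,y [-577. -157.]
(430, 253) r 7.2 area 1013 scoop x,y [-33.  24.] bin floor x,y [-634. -152.]
```

The top view confirms five nuts in the scoop over the drawer side. Moving to pre-pour, then pouring.

```bash

python3 -m handwheel '0 -20.5 7.7 -12.4 0 0 0;0 -20.5 7.5 -12.4 0.2 0 -0.5;0 -20.6 7.3 -12.4 0.2 0 -0.5;0 -20.7 7.1 -12.4 0.2 0 -0.5;0 0 0 0 0 0 0' 
python3 -m handwheel '0 8.7 0 7.8 0 -8 0;0 9.7 0 6.5 0 -8 0;0 0 0 0 0 0 0' >/dev/null
python3 - <<'E'
from plan import *
P,R,s=cur(); N=P+R.apply(S+[.065,0,0]); print(s["q"].round(2),"nose rel drawer",(Ro.from_euler("z",6.7,degrees=True).apply(N-DC)*1000).round(0))
chain([("p0",D(-.01,.105,0),2),("p15",D(-.01,.085,-15),2),("p40",D(-.01,.08,-42),3)])
E
```

```text
time_s: 27.15
tool_pos: [0.5584, -0.5164, 0.2533]
orientation: [-0.138, 0.731, 0.649, 0.158]
ft_force: [-0.6, -0.3, -2.8]
gripper_width: 0.0204
finger_force: 118.4
[ 0.83  0.78 -0.23  1.12  0.04  1.33  0.54] nose rel drawer [  1.  -2. 145.]
p0
3.3 -0.9 8 0.13 -4.19 0.16
3.8 -0.9 7.7 0.13 -4.19 0.16
p15
19.4 0 -8.6 -0 -7.5 -0
18.1 0 -11 -0 -7.5 -0
p40
25.8 0 -18 -0 -9 -0
22.7 0 -21.8 -0 -9 -0
19 0 -25.1 -0 -9 -0
```

```bash

python3 -m handwheel '0 3.3 -0.9 8 0 -4.2 0;0 3.8 -0.9 7.7 0 -4.2 0;0 19.4 0 -8.6 0 -7.5 0;0 18.1 0 -11 0 -7.5 0;0 0 0 0 0 0 0' >/dev/null
python3 -m handwheel '0 0 0 0 0 0 0;0 0 0 0 0 0 0;0 25.8 0 -18 0 -9 0;0 22.7 0 -21.8 0 -9 0;0 19 0 -25.1 0 -9 0'
python3 -m handwheel '0 0 0 0 0 0 0;0 0 0 0 0 0 0;0 0 0 0 0 0 0;0 0 0 0 0 0 0'
python3 - <<'E'
from plan import *
P,R,s=cur(); N=P+R.apply(S+[.065,0,0]); print(s["q"].round(2),"nose rel drawer",(Ro.from_euler("z",6.7,degrees=True).apply(N-DC)*1000).round(0))
for n in("top","side"): print(n,blobs(robot.snapshot(n)["frame"],15))
E
```

```text
time_s: 28.78
tool_pos: [0.575, -0.3586, 0.2819]
orientation: [0.242, 0.699, 0.617, -0.269]
ft_force: [0.4, 0.6, -3.6]
gripper_width: 0.0203
finger_force: 118.6
time_s: 29.28
tool_pos: [0.5742, -0.3601, 0.2815]
orientation: [0.24, 0.699, 0.617, -0.268]
ft_force: [0.1, -0.3, -2.4]
gripper_width: 0.0201
finger_force: 118.8
[ 0.07  0.6   0.27  1.65  0.75  0.92 -0.31] nose rel drawer [ -1. -19.  78.]
top [([300.0, 156.0], 223), ([451.0, 277.0], 87)]
side [([268.0, 168.0], 1088), ([418.0, 173.0], 1692), ([376.0, 159.0], 230)]
```

```bash
python3 - <<'E'
from plan import *
P,R,s=cur()
a=(P+[0,0,.09],R); b=(np.array([.50,-.30,.36]),orient(83.3,0)); c=(np.array([.47,-.06,.30]),orient(83.3,0))
chain([("a",a,2),("b",b,5),("c",c,5)])
E
```

```text
a
-30.2 0.2 -33.3 0 0 0
-30.2 0.2 -33.3 0 0 0
b
8.9 -16.3 -5.1 0.03 8.44 -0.06
9.5 -16.2 -3.7 0.03 8.44 -0.06
10 -16.2 -2.2 0.03 8.44 -0.06
10.2 -16.2 -0.7 0.03 8.44 -0.06
10.3 -16.2 0.8 0.03 8.44 -0.06
c
47 -11.6 12 0 0 0
47 -11.6 12 0 0 0
47 -11.6 12 0 0 0
47 -11.6 12 0 0 0
47 -11.6 12 0 0 0
```

```bash

python3 -m handwheel '0 -30.2 0 -33.3 0 0 0;0 -30.2 0 -33.3 0 0 0;0 8.9 -16.3 -5.1 0 8.4 0;0 9.5 -16.2 -3.7 0 8.4 0;0 10 -16.2 -2.2 0 8.4 0' >/dev/null
python3 -m handwheel '0 10.2 -16.2 -0.7 0 8.4 0;0 10.3 -16.2 0.8 0 8.4 0;0 47 -11.6 12 0 0 0;0 47 -11.6 12 0 0 0;0 47 -11.6 12 0 0 0' >/dev/null
python3 -m handwheel '0 47 -11.6 12 0 0 0;0 47 -11.6 12 0 0 0;0 0 0 0 0 0 0'
python3 - <<'E'
from h import *
for n in("top","side"):
    f=robot.snapshot(n)["frame"]; f0=C[n]["frame"]; cv2.imwrite(f"pics/af_{n}.png",f)
    d=cv2.absdiff(f,f0).max(2); m=(d>35).astype(np.uint8)
    x0,y0,x1,y1=(360,195,465,280) if n=="top" else (335,110,465,205)
    q=np.zeros_like(m);q[y0:y1,x0:x1]=m[y0:y1,x0:x1]
    k,l,s,c=cv2.connectedComponentsWithStats(q)
    print(n,"all",blobs(f,15)); print([(c[i].round(0).tolist(),s[i].tolist(), p2w(n,c[i],.04).round(3).tolist()) for i in range(1,k) if s[i,4]>20])
E
```

```text
time_s: 31.0
tool_pos: [0.47, -0.0554, 0.2981]
orientation: [0.002, 0.746, 0.666, -0.0]
ft_force: [0.0, -1.1, -1.4]
gripper_width: 0.0201
finger_force: 118.7
top all [([300.0, 156.0], 226), ([401.0, 217.0], 164), ([424.0, 225.0], 174), ([427.0, 274.0], 446)]
[([380.0, 246.0], [360, 212, 48, 68, 1865], [0.561, -0.236, 0.04]), ([419.0, 226.0], [408, 219, 22, 15, 250], [0.616, -0.337, 0.04]), ([391.0, 275.0], [379, 269, 21, 11, 145], [0.488, -0.263, 0.04])]
side all [([268.0, 168.0], 1110), ([419.0, 174.0], 1521), ([370.0, 154.0], 86)]
[([381.0, 155.0], [335, 110, 98, 95, 4629], [0.624, -0.303, 0.04])]
```

```bash
python3 - <<'E'
from h import *
for n,(x0,y0,x1,y1) in dict(top=(362,195,462,272),side=(340,110,460,205)).items():
    f=cv2.imread(f"pics/af_{n}.png");h=cv2.cvtColor(f,cv2.COLOR_BGR2HSV)
    h0=cv2.cvtColor(C[n]["frame"],cv2.COLOR_BGR2HSV)
    for S_ in (110,140,170):
        m=cv2.inRange(h,(4,S_,30),(16,255,255)); q=np.zeros_like(m);q[y0:y1,x0:x1]=m[y0:y1,x0:x1]
        k,l,s,c=cv2.connectedComponentsWithStats(q)
        print(n,S_,[(c[i].round(0).tolist(),s[i,2:].tolist()) for i in range(1,k) if s[i,4]>25])
    # coarse hue/sat map
g=cv2.cvtColor(cv2.imread("pics/af_top.png"),cv2.COLOR_BGR2HSV)[200:276:4,364:462:4]
for r in g: print(" ".join(f"{a}/{b}" for a,b,_ in r))
E
```

```text
top 110 [([401.0, 217.0], [14, 15, 161]), ([424.0, 225.0], [17, 13, 160]), ([411.0, 269.0], [32, 6, 110])]
top 140 [([402.0, 218.0], [11, 13, 83]), ([424.0, 225.0], [14, 12, 116])]
top 170 []
side 110 [([419.0, 174.0], [74, 62, 1606]), ([371.0, 154.0], [8, 15, 86])]
side 140 [([424.0, 162.0], [69, 39, 364]), ([371.0, 154.0], [8, 14, 68])]
side 170 []
33/26 21/20 19/76 20/95 19/94 18/94 19/98 19/95 18/86 17/48 21/18 20/14 21/14 20/12 19/15 19/15 24/14 21/14 21/14 20/12 20/12 21/13 21/14 24/14 21/13
40/25 27/28 20/99 20/91 19/98 19/96 19/95 18/97 19/94 19/95 19/98 19/92 18/93 18/93 18/71 17/30 26/13 23/13 24/14 19/15 21/13 19/15 21/14 23/12 21/13
65/76 51/62 20/95 19/90 19/95 19/98 19/96 20/95 19/94 19/95 19/95 19/93 18/98 19/95 19/98 19/98 19/97 19/98 19/97 19/98 18/60 23/19 23/13 19/11 23/12
65/76 31/70 20/93 20/88 20/86 19/90 19/96 19/95 18/100 15/138 16/144 17/101 19/93 18/96 19/95 19/96 19/97 19/98 19/97 19/101 19/100 18/96 19/101 19/104 15/12
65/76 25/79 20/98 20/90 20/87 20/88 19/95 19/97 16/135 16/142 15/141 17/124 20/98 18/96 18/99 19/97 19/98 18/97 19/100 19/98 18/98 20/100 1
[... 1545 characters left out ...]
19/102 19/102 18/101 19/103 18/102 19/102 19/101 72/107 73/107
30/74 29/75 28/84 26/84 28/87 29/90 29/88 30/87 26/93 20/90 20/88 20/89 20/89 20/89 20/88 19/97 19/103 19/103 19/99 20/102 20/104 19/103 19/96 74/115 73/108
30/89 29/91 29/86 30/85 27/94 29/92 30/86 29/90 29/86 19/97 20/92 20/90 20/87 20/90 20/88 20/89 20/98 19/102 19/99 19/101 19/106 18/99 20/95 73/108 73/109
29/86 30/88 29/84 29/86 29/93 29/86 29/88 29/91 30/86 16/132 16/134 16/134 16/131 17/124 18/107 20/94 20/93 20/94 19/100 20/101 20/106 20/101 19/92 74/113 73/106
30/84 29/86 29/86 30/84 30/84 29/87 28/88 29/87 30/87 18/106 16/136 16/140 16/131 16/135 16/133 16/133 16/133 16/132 16/131 17/125 18/107 19/94 20/88 74/111 73/108
```

```bash
python3 - <<'E'
from plan import *
from sil import held
held()
chain([("x",(np.array([.475,-.085,.15]),orient(86,0)),4)])
E
```

```text
pitch,dx,yaw [ 0.1 -0.6  0.2] IoU 0.871 IoU0 0.863
x
-5.9 1.5 37.2 0.07 0.07 -0.72
-6 1.5 37.2 0.07 0.07 -0.72
-6.1 1.5 37.2 0.07 0.07 -0.72
-6.1 1.4 37.2 0.07 0.07 -0.72
```

```bash

python3 -m handwheel '0 -5.9 1.5 37.2 0 0 -0.7;0 -6 1.5 37.2 0 0 -0.7;0 -6.1 1.5 37.2 0 0 -0.7;0 -6.1 1.4 35 0 0 -0.7;0 0 0 0 0 0 0' | grep -E "pos|ft"
python3 -m handwheel '0 0 0 12 0 0 0;0 0 0 4 0 0 0;0 0 0 0 0 0 0' | grep -E "pos|ft"
python3 -m handwheel '0 0 0 3 0 0 0;0 0 0 0 0 0 0' | grep -E "pos|ft|time"
```

```text
tool_pos: [0.4738, -0.0858, 0.1503]
ft_force: [0.5, 0.9, -2.0]
tool_pos: [0.4751, -0.0838, 0.1364]
ft_force: [0.2, 0.9, -1.5]
time_s: 32.4
tool_pos: [0.475, -0.0838, 0.1331]
ft_force: [0.6, -0.2, -2.7]
```

```bash

python3 -m handwheel '0 0 0 2 0 0 0;0 0 0 0 0 0 0' | grep -E "pos|ft"
python3 -m handwheel '0 0 0 1.5 0 0 0;0 0 0 0 0 0 0' | grep -E "pos|ft"
```

```text
tool_pos: [0.475, -0.0839, 0.1309]
ft_force: [0.6, 0.3, -2.6]
tool_pos: [0.4752, -0.0841, 0.1299]
ft_force: [0.2, -1.1, 5.0]
```

```bash

python3 -m handwheel '0.5 0 0 0 0 0 0;0.8 0 0 0 0 0 0;1 0 0 0 0 0 0;1 0 0 0 0 0 0;1 0 0 -10 0 0 0' >/dev/null
python3 -m handwheel '1 0 0 -50 0 0 0;1 0 0 -60 0 0 0;1 0 0 -60 0 0 0;1 60 -5 -10 0 0 0;1 60 -5 0 0 0 0' >/dev/null
python3 -m handwheel '1 60 -5 0 0 0 0;1 60 -5 0 0 0 0;1 60 0 0 0 0 0;1 60 0 0 0 0 0;1 0 0 0 0 0 0'
python3 - <<'E'
from h import *
for n,(x0,y0,x1,y1) in dict(top=(362,195,462,268),side=(340,110,460,205)).items():
    f=robot.snapshot(n)["frame"];h=cv2.cvtColor(f,cv2.COLOR_BGR2HSV)
    print(n,"all",blobs(f,15))
    m=cv2.inRange(h,(4,120,30),(17,255,255)); q=np.zeros_like(m);q[y0:y1,x0:x1]=m[y0:y1,x0:x1]
    k,l,s,c=cv2.connectedComponentsWithStats(q)
    print([(c[i].round(0).tolist(),s[i,2:].tolist(),p2w(n,c[i],.04).round(3).tolist()) for i in range(1,k) if s[i,4]>15])
E
```

```text
time_s: 34.78
tool_pos: [0.4779, 0.2828, 0.3183]
orientation: [0.001, 0.729, 0.685, 0.001]
ft_force: [-1.0, -0.9, 0.5]
gripper_width: 0.0855
finger_force: 0.0
top all [([300.0, 156.0], 229), ([401.0, 218.0], 164), ([424.0, 226.0], 174), ([386.0, 234.0], 159), ([377.0, 250.0], 135), ([411.0, 271.0], 689)]
[([401.0, 218.0], [14, 15, 164], [0.636, -0.288, 0.04]), ([424.0, 226.0], [17, 14, 172], [0.617, -0.351, 0.04]), ([386.0, 234.0], [13, 15, 159], [0.591, -0.251, 0.04]), ([377.0, 250.0], [11, 15, 127], [0.55, -0.227, 0.04]), ([380.0, 264.0], [50, 9, 212], [0.513, -0.236, 0.04])]
side all [([268.0, 168.0], 1110), ([394.0, 149.0], 172), ([422.0, 171.0], 1384), ([376.0, 158.0], 229)]
[([394.0, 149.0], [14, 16, 171], [0.617, -0.348, 0.04]), ([422.0, 171.0], [74, 57, 1383], [0.515, -0.321, 0.04]), ([376.0, 158.0], [20, 24, 229], [0.625, -0.28, 0.04])]
```

```bash
python3 - <<'E'
from h import *
f=robot.snapshot("top")["frame"]
d=cv2.absdiff(cv2.GaussianBlur(f,(3,3),0),cv2.GaussianBlur(C["top"]["frame"],(3,3),0)).max(2); m=(d>30).astype(np.uint8); m[:, :345]=0
k,l,s,c=cv2.connectedComponentsWithStats(m)
for i in range(1,k):
    if s[i,4]>25: print(c[i].round(0),s[i],p2w("top",c[i],.04).round(3), f[int(c[i][1]),int(c[i][0])])
# bar handle and bin region check
b=f[205:310,85:255];print("brown in bin",blobs(b,5))
s_=robot.snapshot("side")["frame"];print("side",blobs(s_[260:],5))
E
```

```text
[386. 233.] [371 213  37  45 679] [ 0.595 -0.252  0.04 ] [ 72 124 170]
[419. 227.] [409 220  21  15 249] [ 0.613 -0.338  0.04 ] [ 60  99 134]
brown in bin []
side []
```

Four nuts are visible in the drawer, at top-view pixels (401,218), (424,226), (386,234) and (377,250). No brown shows in the bin or on the counter, so the fifth must be in the part of the drawer under the cabinet. Next I push the drawer shut with closed fingers.

```bash
python3 - <<'E'
from plan import *
from sil import *
ax=Ro.from_euler("z",-6.7,degrees=True).apply([1,0,0])
s=HB-ax*.05; print(s)
o=orient(83.3,0)
chain([("go",(np.array([s[0],s[1],.25]),o),None),("down",(np.array([s[0],s[1],.127]),o),3),("push",(np.array([s[0],s[1],.127])+ax*.20,o),8)])
E
```

```text
[ 0.40654147 -0.28896646  0.        ]
go
-56.8 -3.3 7.1 0.02 0.03 0.26
-56.8 -3 7.1 0.02 0.03 0.26
-56.9 -2.8 7 0.02 0.03 0.26
-56.9 -2.5 7 0.02 0.03 0.26
-56.9 -2.2 7 0.02 0.03 0.26
-56.9 -2 7 0.02 0.03 0.26
-56.9 -1.7 6.9 0.02 0.03 0.26
-56.9 -1.5 6.9 0.02 0.03 0.26
-56.9 -1.2 6.9 0.02 0.03 0.26
-56.9 -0.9 6.9 0.02 0.03 0.26
down
0 -0 41 0 0 0
0 -0 41 0 0 0
0 -0 41 0 0 0
push
0 25 0 0 0 0
0 25 0 0 0 0
0 25 0 0 0 0
0 25 0 0 0 0
0 25 0 0 0 0
0 25 0 0 0 0
0 25 0 0 0 0
0 25 0 0 0 0
```

```bash

python3 -m handwheel '0 -56.8 -3.3 7 0 0 0.3;0 -56.8 -3 7 0 0 0.3;0 -56.9 -2.8 7 0 0 0.3;0 -56.9 -2.5 7 0 0 0.3;0 -56.9 -2.2 7 0 0 0.3' 40 >/dev/null
python3 -m handwheel '0 -56.9 -2 7 0 0 0.3;0 -56.9 -1.7 7 0 0 0.2;0 -56.9 -1.5 7 0 0 0.2;0 -56.9 -1.2 7 0 0 0.2;0 -56.9 -0.9 7 0 0 0.2' >/dev/null
python3 -m handwheel '0 0 0 0 0 0 0;0 0 0 41 0 0 0;0 0 0 41 0 0 0;0 0 0 41 0 0 0;0 0 0 0 0 0 0'
python3 -m handwheel '0 0 15 0 0 0 0;0 0 15 0 0 0 0;0 0 20 0 0 0 0;0 0 20 0 0 0 0' | grep -E "pos|ft"
python3 -m handwheel '0 0 20 0 0 0 0;0 0 20 0 0 0 0;0 0 20 0 0 0 0;0 0 20 0 0 0 0' | grep -E "pos|ft"
```

```text
time_s: 36.85
tool_pos: [0.4048, -0.287, 0.1255]
orientation: [0.0, 0.747, 0.665, -0.001]
ft_force: [-0.3, 0.6, 0.6]
gripper_width: -0.0001
finger_force: 0.0
tool_pos: [0.4779, -0.2965, 0.1289]
ft_force: [-1.5, -1.3, 0.8]
tool_pos: [0.5572, -0.3055, 0.1291]
ft_force: [-1.9, -1.6, -0.5]
```

```bash

python3 -m handwheel '0 0 15 0 0 0 0;0 0 10 0 0 0 0;0 0 6 0 0 0 0;0 0 0 0 0 0 0' | grep -E "pos|ft"
python3 -m handwheel '0 0 5 0 0 0 0;0 0 0 0 0 0 0' | grep -E "pos|ft"
python3 -m handwheel '0 0 4 0 0 0 0;0 0 0 0 0 0 0' | grep -E "pos|ft"
```

```text
tool_pos: [0.587, -0.3086, 0.1281]
ft_force: [-0.4, 0.9, -0.6]
tool_pos: [0.5917, -0.3093, 0.1278]
ft_force: [-0.0, 0.2, -0.4]
tool_pos: [0.593, -0.3097, 0.1275]
ft_force: [-7.9, 1.9, 5.2]
```

```bash

python3 -m handwheel '0 0 3 0 0 0 0;0 0 0 0 0 0 0' | grep -E "pos|ft"
python3 - <<'E'
from h import *
f=robot.snapshot("side")["frame"]; print(blobs(f,15)); f=robot.snapshot("top")["frame"]; print(blobs(f,15))
E
```

```text
tool_pos: [0.5935, -0.3098, 0.1273]
ft_force: [-16.2, 4.5, 9.9]
[([361.0, 149.0], 992), ([268.0, 168.0], 1085)]
[([300.0, 156.0], 225), ([395.0, 203.0], 260)]
```

The stop is stiff at 16 N, so the drawer is at its end. I retract and verify.

```bash

python3 -m handwheel '0 0 -8 0 0 0 0;0 0 -25 0 0 0 0;0 0 -40 0 0 0 0;0 0 -50 0 0 0 0;0 0 -40 -40 0 0 0' >/dev/null
python3 -m handwheel '0 0 0 -60 0 0 0;0 0 0 -60 0 0 0;0 0 -10 -20 0 0 0;0 0 0 0 0 0 0;0 0 0 0 0 0 0'
python3 - <<'E'
from h import *
from scipy.optimize import minimize
ax=Ro.from_euler("z",-6.7,degrees=True)
f=robot.snapshot("top")["frame"]; s=robot.snapshot("side")["frame"]; print(blobs(f,15),blobs(s,15))
# orange front panel extents along drawer axis, at its top height .088
h=cv2.cvtColor(f,cv2.COLOR_BGR2HSV); m=cv2.inRange(h,(5,110,40),(18,255,255)); k,l,st,c=cv2.connectedComponentsWithStats(m)
i=[i for i in range(1,k) if st[i,4]>60 and c[i][0]>350]; print([st[j].tolist() for j in i])
for nm,F in(("now",f),("start",C["top"]["frame"])):
    hh=cv2.cvtColor(F,cv2.COLOR_BGR2HSV);mm=cv2.inRange(hh,(5,110,40),(18,255,255));mm[:,:340]=0
    pts=np.argwhere(mm)[:,::-1]; L=np.array([ax.inv().apply(p2w("top",p,.088)-[.6595,-.3165,0])[:2] for p in pts.astype(float)])
    L=L[abs(L[:,1])<.09]; print(nm,"panel x rel cabinet edge",np.percentile(L[:,0],[2,50,98]).round(3))
# scoop on counter: silhouette fit (x,y,yaw,pitch,roll)
from sil import Wl
hs=cv2.cvtColor(s,cv2.COLOR_BGR2HSV); 
def ren(p):
    o=np.zeros(s.shape[:2],np.uint8);R=Ro.from_euler("zyx",[p[2],-p[3],p[4]],degrees=True)
    for w in Wl: cv2.fillPoly(o,[(w2p("side",R.apply(w)+[p[0],p[1],0])*16).round().astype(np.int32)],1,shift=4)
    return o>0
x0=np.array([.481,.0115,86,0,0]); roi=cv2.dilate(ren(x0).astype(np.uint8),np.ones((15,15)))
m=((hs[...,1]<60)&(hs[...,2]>60)).astype(np.uint8)&roi; k,l,st,c=cv2.connectedComponentsWithStats(m); m=l==1+np.argmax(st[1:,4])
cost=lambda p:-(ren(p)&m).sum()/(ren(p)|m).sum()
r=minimize(cost,x0,method="Nelder-Mead",options=dict(initial_simplex=[x0]+[x0+d for d in np.diag([.006,.006,3,3,3])]))
print("scoop",r.x.round(3),r.fun.round(3),"flat",cost(x0).round(3))
E
```

```text
time_s: 40.45
tool_pos: [0.4259, -0.2892, 0.3062]
orientation: [0.002, 0.747, 0.665, -0.0]
ft_force: [-0.7, 0.2, -0.9]
gripper_width: -0.0
finger_force: 0.0
[([299.0, 156.0], 230), ([419.0, 207.0], 531)] [([371.0, 143.0], 1338), ([268.0, 168.0], 1082)]
[[371, 197, 93, 26, 650]]
now panel x rel cabinet edge [-0.026 -0.006  0.003]
start panel x rel cabinet edge [-0.172 -0.163 -0.153]
scoop [4.8200e-01 1.0000e-02 8.6436e+01 1.9000e-01 9.6100e-01] -0.947 flat -0.914
```

The panel now sits against the cabinet edge after 0.157 m of travel to a hard stop. The scoop lies flat (tilt under 1°) and no nuts are on the counter, so I'm handing in.

```bash
python3 -c "
from workcell import robot
print(robot.job_done())"
```

```text
the job is handed in; nothing more can be done
None
```

I handed the job in at about 40 s (no verdict was returned): all five walnuts were on the scoop for the pour, four were seen in the drawer, the fifth was never seen again but is probably in the part under the cabinet, the drawer is shut to its stop, the scoop lies flat on the counter, and I saw no contact with the mug, jar or mill, though I did not measure their final positions.

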